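# Check in the archive canisters at the label reader

## Robot

A 6-joint arm with a two-finger parallel gripper is mounted at the origin on the work surface. World frame = base frame: x ahead of the robot, y to its left, z up, the work surface at z = 0. Lengths are in m, angles in degrees, forces in N, time in s.
With the tool pointing down it reaches from about 0.4 to 0.825 m from the base axis. Payload 7 kg.
Tool frame: the origin (TCP) lies on the centre line of the jaws, within the pads' length; the fingertips stand 22 mm ahead of it and the grasp point (between the pads) lies 3 mm ahead of it (ctrl.finger_overhang is the distance from the TCP to the fingertips, in m); z points along the fingers, y is the line along which they close (so a half turn about z gives the same grasp; the last joint's range is limited). The gripper opens to 88 mm and grips with 3 to 60 N. Pads are 19 mm wide; open, the fingers measure 130 mm over their backs; the gripper's body (78 mm by 193 mm) begins 47 mm behind the grasp point.
Start: joints at [-55.227, 20.546, 0.682, 0, -70.136, -16.507], TCP at [0.212, -0.641, 0.249] pointing down, gripper open.
Joint ranges: [-176.03, 176.03], [-82.01, 121.73], [-58.28, 71.71], [-173.87, 95.51], [-174.79, -0.11], [-173.66, 173.66]. Speed limits (degrees/s): [136.94, 136.94, 172.46, 180, 180, 180].

## Interface

Orientations are given as [roll, pitch, yaw] about the fixed x, y, z axes, in that order (R = Rz(yaw) Ry(pitch) Rx(roll)).
In Python, from plant import ctrl gives the robot as it stands. The module is installed in compiled form; this text tells all that it offers.
- The arm moves only by the shell command python3 -m creep 'ROWS'. ROWS is JSON, a list of rows, each an object with "grip": the closure, from 0 (fully open) to 1 (shut); "delta_pos": the shift along the tool's x, y, z scaled (see below), a list of three; "rotation": the turn, a rotation vector about the tool's x, y, z scaled (see below), a list of three. A call has 1 to 5 rows; each row is the pose to reach, as a shift and turn from the pose commanded when the call began, along the tool's axes at that moment; what a row does not reach only later rows make up. The controller multiplies each number of a shift by 10 cm and each number of a turn by pi/2 rad. A row lasts 1/10 s, in which the tool goes at most 50 mm and 8.59 degrees, less where a joint would pass 70% of its speed; a pose out of reach is approached as far as the arm can. A call with a number of a shift or a turn outside -1 to 1 is refused whole. A call with a gripper value outside its range is refused whole. The fingers move at their own pace and stop on an object; the grip force is fixed at half the most. Time passes only in rows, so rows that repeat a pose let the fingers close. It gives the time, the measured TCP pose, the force, the opening and the grip force at its end, in the units of the state.
- ctrl.get_obs(): the state, without advancing time (a new reading comes with each control period).
- ctrl.snapshot(name): name is "side" or "top" or "wrist"; returns a dict with "color" (384x512x3 uint8, red, green, blue), "intrinsics" (3x3 intrinsics, pixels), "R" (3x3) and "t" (3): a world point X has camera coordinates R X + t. Camera axes: x right, y down, z forward; pixel columns grow to the right and rows downward; lengths in m; the calibration is good to about 2 mm. A picture is of the moment at which its call begins. There is no depth.
- ctrl.close_job(): hands the job in; it is judged then, once.
The state is a dict: "clock": time; "joint_pos": joint angles; "qvel": joint speeds; "tau": joint torques, N m; "tool_pos": TCP position; "orientation": TCP orientation; "force": force on the tool from outside, world axes, zero at the start; "moment": the same for the moment, N m; "opening": finger opening in m; "gripper_force": force on a finger pad.
Only numpy, scipy, OpenCV 4.12 (cv2) and the standard library are available. Lean on these libraries where they do the work, as an engineer would, in place of code of your own. Each camera call takes 0.05 s, during which the arm holds its last target. There are 200 camera calls.

## Task

Slide the steel deed box off the reading strip, without lifting it from the table, onto whichever of the two white outlines is free, centred and square in it. Then stand every labelled canister upright on the reading strip with its label facing squarely at the scanner block, and only then throw the switch lever fully over, away from you, to take the reading. With all of them still standing like that, bring the lever fully back; leave the blank canister and everything else where it is.

Things in the scene. Friction and masses are not known exactly. Their poses are not given: they have to be found in the camera images.
- reader: fixed label reader. Origin on the table at the middle of the reading strip, a flat dark rubber rectangle 100 mm (x) by 400 mm (y), level with the table; canisters stand wholly on it. +x points square to the scanner block: a grey box 70 (x) x 420 (y) x 70 mm high, its long black window at x = +100 mm, looking to -x. A label faces it squarely when the canister's +x points along the reader's +x
- deed_box: loose dark steel deed box, 140 (x) x 115 (y) x 40 mm high, 0.8 kg, at the start standing on the reading strip. Origin at the centre of its underside. A rigid black bar handle runs along x above its middle: 90 mm long, 12 mm wide (y), 12 mm high, centre 66 mm above the origin, with 20 mm free under it; it is alike both ways round
- outline_l: left painted white outline on the table, 180 (x) x 155 (y) mm outside, lines 7 mm wide, no height. Origin at its centre; the deed box's x goes along its x, either way round. Free unless card_box stands on it
- outline_r: right painted white outline, the same as outline_l. Free unless the ledgers lie on it
- card_box: wooden card-index box, 140 (x) x 100 (y) x 94 mm high, loose, standing on outline_l; absent in some runs (exactly one of card_box and ledgers is there). Leave it alone
- ledgers: pile of three ledgers, 150 (x) x 105 (y) x 72 mm high, loose, lying on outline_r; absent in some runs. Leave it alone
- lever_tip (a point): centre of the black ball (26 mm across) at the end of the switch lever, an arm 80 mm long and 10 mm thick
- lever_base: fixed grey switch block, 70 (x) x 50 (y) x 25 mm high, origin at the centre of its underside; the lever's pivot runs along its y, 22 mm above the origin. +x points away from the robot
- lever (a joint): angle of the switch lever, rad: 0 leaning 0.5 rad to the block's -x (as at the start), 1.0 leaning 0.5 rad to its +x. A light push on the ball (about 1 N) moves it and it stays where it is left. Thrown over: above 0.8; back: below 0.2
- blank_canister: loose canister like the labelled ones but with no label; leave it alone
- stamp: loose wooden hand stamp, 44 mm across, 75 mm high, leave it alone
- tape_roll: loose roll of tape lying flat, 90 mm across, 45 mm high, leave it alone
- mug: loose white mug, 76 mm across, 90 mm high, leave it alone
- stapler: loose black stapler, 140 mm long, 44 mm high, leave it alone
- canister0: loose upright cardboard canister with a black lid and a weighted metal foot, 60 mm across, 90 mm high, 0.25 kg, origin at the centre of its underside, z up; a paper label with dark bars is on its +x side, and a 16 mm wide paper tongue runs from the label over the lid's edge to the middle of the lid. Absent in some runs
- canister0_label (a point): middle of the label of canister0, on its side, 43 mm up; absent with it
- canister1: loose upright cardboard canister with a black lid and a weighted metal foot, 60 mm across, 90 mm high, 0.25 kg, origin at the centre of its underside, z up; a paper label with dark bars is on its +x side, and a 16 mm wide paper tongue runs from the label over the lid's edge to the middle of the lid. Absent in some runs
- canister1_label (a point): middle of the label of canister1, on its side, 43 mm up; absent with it
- canister2: loose upright cardboard canister with a black lid and a weighted metal foot, 60 mm across, 90 mm high, 0.25 kg, origin at the centre of its underside, z up; a paper label with dark bars is on its +x side, and a 16 mm wide paper tongue runs from the label over the lid's edge to the middle of the lid. Absent in some runs
- canister2_label (a point): middle of the label of canister2, on its side, 43 mm up; absent with it
- canister3: loose upright cardboard canister with a black lid and a weighted metal foot, 60 mm across, 90 mm high, 0.25 kg, origin at the centre of its underside, z up; a paper label with dark bars is on its +x side, and a 16 mm wide paper tongue runs from the label over the lid's edge to the middle of the lid. Absent in some runs
- canister3_label (a point): middle of the label of canister3, on its side, 43 mm up; absent with it

How it is judged:
By the outcome, as a careful person would: the job done as asked, in the order asked, and still so for the second after the job is handed in, with the robot touching nothing.
Of card_box, ledgers only 1 to 1 are there at a start; the rules pass over those that are not, and their reading is None.
Of canister0, canister1, canister2, canister3 only 3 to 4 are there at a start; the rules pass over those that are not, and their reading is None.
At some moment in a run one of canister0, canister1, canister2, canister3 may be knocked a few centimetres aside while the robot is not near it.
It also fails if it takes over 210 s, if anything falls off the work surface, if the arm or the gripper's body presses on something with over 40 N, if the wrist force passes 120 N, or if a joint passes its speed limit or range.

## Working session

There is one attempt and no reset: what is moved stays moved. The work goes in short steps, Python scripts to look and compute and a shell command to move; the robot and the scene stay as the last step left them, time stands still between calls to the robot, and variables do not carry over. Pictures are saved under pics/ and viewed, at most 14 in all, crops included, and the job is handed in when it is done.

```bash
mkdir -p pics; cat > h.py <<'E'
import numpy as np,cv2
from plant import ctrl
def snap(n,f=None):
    s=ctrl.snapshot(n)
    if f: cv2.imwrite('pics/'+f,cv2.cvtColor(s['color'],cv2.COLOR_RGB2BGR))
    return s
def ray(s,uv,z):
    K,R,t=map(np.array,(s['intrinsics'],s['R'],s['t']))
    d=R.T@np.linalg.inv(K)@np.array([uv[0],uv[1],1.]); c=-R.T@t
    return c+d*(z-c[2])/d[2]
def proj(s,X):
    K,R,t=map(np.array,(s['intrinsics'],s['R'],s['t']))
    p=K@(R@np.array(X,float)+t); return p[:2]/p[2]
E
python3 - <<'E'
from h import *
for n in ('top','side'):
    s=snap(n,n+'0.png'); print(n,-np.array(s['R']).T@s['t'],np.array(s['R']).round(2).tolist(),np.array(s['intrinsics']).round(0).tolist())
o=ctrl.get_obs(); print(o)
E
```

```text
top [ 0.48339039 -0.0112622   1.18832441] [[-0.0, -1.0, -0.0], [-1.0, 0.0, -0.04], [0.04, 0.0, -1.0]] [[362.0, 0.0, 252.0], [0.0, 362.0, 199.0], [0.0, 0.0, 1.0]]
side [0.47015694 0.84759256 1.08551997] [[-1.0, -0.08, -0.01], [-0.06, 0.75, -0.66], [0.06, -0.65, -0.75]] [[369.0, 0.0, 258.0], [0.0, 369.0, 190.0], [0.0, 0.0, 1.0]]
{'clock': 0.1, 'joint_pos': array([-5.52273831e+01,  2.05870534e+01,  6.39896675e-01, -2.04670669e-02,
       -7.01385687e+01, -1.65072083e+01]), 'qvel': array([ 0.01004141, -0.03647026,  0.07390023,  0.02973211, -0.05519133,
       -0.00150511]), 'tau': array([-2.06292149e-03, -5.84162807e+01,  2.93750113e+01,  7.01550543e+00,
        1.00937078e-02, -5.97693202e-05]), 'tool_pos': array([ 0.21141733, -0.64059215,  0.24771756]), 'orientation': array([ 1.79912340e+02, -5.91177354e-03, -1.61741555e+02]), 'force': array([-0.87430025,  1.11992563, -0.19393627]), 'moment': array([-0.00686786, -0.00244031, -0.02269117]), 'gripper_force': 0.0, 'opening': 0.08768096890314762}
```

View pics/top0.png

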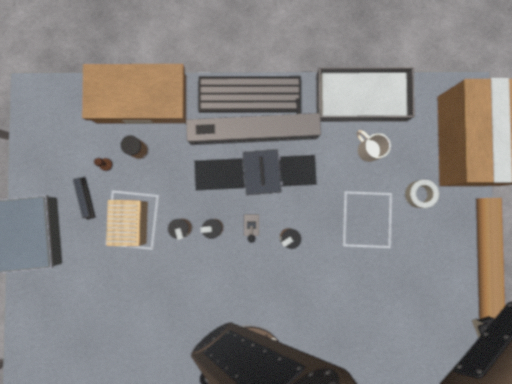

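View pics/side0.png

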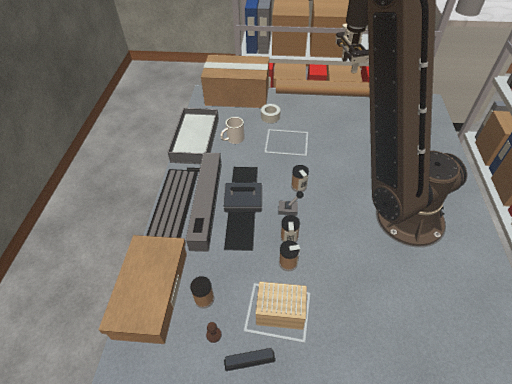

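The free outline is the right one, centred near (368,220) in the top view. Labelled canisters stand at (180,229), (212,229) and (290,239). The blank is at (131,146), the deed box at (262,172) and the lever at (251,228). Next I'll measure them.

```bash
cat > m.py <<'E'
from h import *
def quad(s,mask,z,lab):
    c,_=cv2.findContours(mask.astype(np.uint8),0,cv2.CHAIN_APPROX_NONE)
    c=max(c,key=cv2.contourArea)[:,0].astype(float)
    P=np.array([ray(s,p,z)[:2] for p in c],np.float32)
    r=cv2.minAreaRect(P*1000); print(lab,np.round(r[0],1),np.round(r[1],1),round(r[2],2)); return r
def tongues(s,box=(150,200,340,260)):
    im=s['color'].astype(int); m=(im.min(2)>150)
    x0,y0,x1,y1=box; k=np.zeros_like(m); k[y0:y1,x0:x1]=1
    n,L,st,ce=cv2.connectedComponentsWithStats((m&k).astype(np.uint8))
    for i in range(1,n):
        if st[i,4]>10: print('white',st[i],ce[i].round(1))
if __name__=='__main__':
    s=snap('top'); im=s['color'].astype(int); mx=im.max(2)
    g=cv2.cvtColor(s['color'],cv2.COLOR_RGB2BGR)
    cv2.imwrite('pics/c1.png',cv2.resize(g[120:260,120:330],None,fx=3.8,fy=3.8,interpolation=cv2.INTER_CUBIC))
    def win(m,x0,y0,x1,y1):
        k=np.zeros_like(m); k[y0:y1,x0:x1]=1; return m&k
    print(im[172,220],im[165,250],im[172,262],im[230,230],im[220,345],im[230,180])
    quad(s,win(im.min(2)>125,335,180,400,258),0,'outline')
    tongues(s)
E
python3 m.py
```

```text
[54 55 56] [77 80 87] [62 61 62] [137 141 148] [177 181 187] [160 162 161]
outline [ 463.9 -385.3] [210.3 253.7] 89.38
white [150 200   9  51 217] [153.9 224.3]
white [200 227  11   6  57] [204.8 229.2]
white [176 229   7  12  61] [178.7 234.4]
white [282 237  10  10  56] [286.4 241.7]
```

View pics/c1.png

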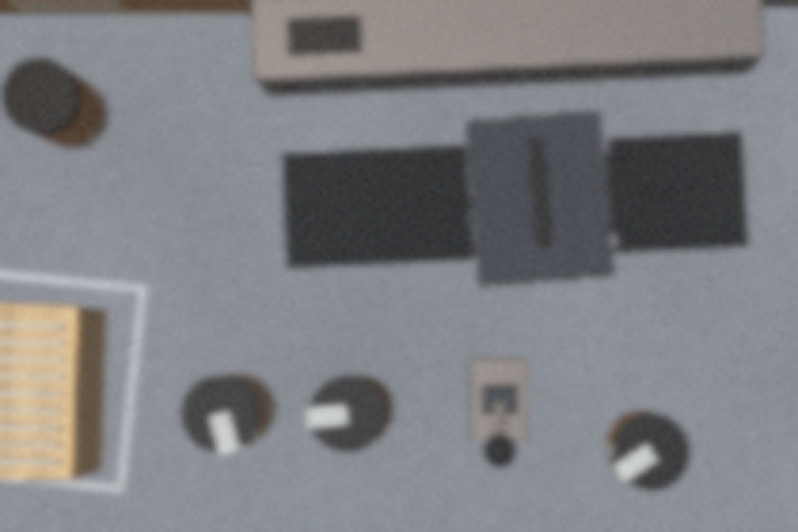

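```bash
cat > m2.py <<'E'
from h import *
def comps(s,m,x0,y0,x1,y1,a=12):
    k=np.zeros(m.shape,np.uint8); k[y0:y1,x0:x1]=m[y0:y1,x0:x1]
    c,_=cv2.findContours(k,0,cv2.CHAIN_APPROX_NONE); return [q for q in c if cv2.contourArea(q)>a]
def rect(s,cs,z,lab):
    P=np.array([ray(s,p,z)[:2]*1000 for c in cs for p in c[:,0]],np.float32)
    r=cv2.minAreaRect(P); print(lab,np.round(r[0],1),np.round(r[1],1),round(r[2],2))
def cans(s,x0=150,y0=120,x1=345,y1=262):
    """lids: dark rounds with a white tongue; prints centre & tongue heading (deg) in world"""
    im=s['color'].astype(int); sat=im.max(2)-im.min(2)
    for t in comps(s,(im.min(2)>125)&(sat<30)&(im.max(2)-0>0)&(im.min(2)>150),x0,y0,x1,y1,20):
        if cv2.contourArea(t)>120: continue
        tc=t[:,0].mean(0); u,v=map(int,tc)
        m=((im.max(2)<95)&(sat<22)).astype(np.uint8)
        cv2.drawContours(m,[t],-1,1,-1)
        k=np.zeros_like(m); cv2.circle(k,(u,v),22,1,-1); m=cv2.morphologyEx(m&k,cv2.MORPH_OPEN,np.ones((5,5),np.uint8))
        n,L=cv2.connectedComponents(m)
        if L[v,u]==0: continue
        c,_=cv2.findContours((L==L[v,u]).astype(np.uint8),0,cv2.CHAIN_APPROX_NONE)
        P=np.array([ray(s,p,.09)[:2]*1000 for p in c[0][:,0]],np.float32)
        hull=cv2.convexHull(P); (cx,cy),r=cv2.minEnclosingCircle(hull); e=cv2.fitEllipse(P)
        T=np.array([ray(s,p,.09)[:2]*1000 for p in t[:,0]],np.float32)
        tr=cv2.minAreaRect(T); tm=np.array(tr[0]); d=tm-e[0]
        b=cv2.boxPoints(tr); e1,e2=b[1]-b[0],b[2]-b[1]; ax=e1 if np.hypot(*e1)>np.hypot(*e2) else e2
        ax=ax if ax@d>0 else -ax
        print('can px',tc.round(1),'ell',np.round(e[0],1),np.round(e[1],0),'circ',np.round([cx,cy,r],1),'head by centre %.1f by axis %.1f'%(np.degrees(np.arctan2(d[1],d[0])),np.degrees(np.arctan2(ax[1],ax[0]))))
if __name__=='__main__':
    s=snap('top'); im=s['color'].astype(int); mx=im.max(2)
    for th in (145,155): rect(s,comps(s,im.min(2)>th,335,180,400,258),0,'outline')
    rect(s,comps(s,mx<68,190,150,242,200)+comps(s,mx<68,280,150,325,200),0,'strip')
    rect(s,comps(s,mx<105,190,151,325,197),0,'strip+box')
    rect(s,comps(s,(mx>=69)&(mx<112),246,145,279,200,200),.04,'box')
    rect(s,comps(s,mx<72,256,152,270,188),.072,'handle')
    rect(s,comps(s,mx<80,244,230,260,248),.092,'ball')
    rect(s,comps(s,(im[...,0]>=im[...,2])&(mx>90),240,210,262,240),.025,'leverbase')
    cans(s)
E
python3 m2.py
```

```text
outline [ 461.3 -388.1] [169.4 190.1] 87.49
outline [ 461.1 -385.6] [160.4 184.3] 87.67
strip [616.4 -18.4] [ 91.8 390.1] 2.61
strip+box [616.3 -18.2] [140.8 399.7] 4.65
box [614.3 -40.6] [102.  143.7] 89.93
handle [613.7 -38.7] [84.4 12.3] 5.02
ball [406.9  -5.4] [17.  17.1] 44.81
leverbase [445.4  -5.1] [44.9 67.2] 89.89
can px [178.5 234.3] ell [417.9 213.8] [15. 33.] circ [417.7 214.   15.6] head by centre -21.6 by axis 14.4
can px [204.8 229.2] ell [434.1 133.9] [14. 40.] circ [434.1 133.9  16.3] head by centre 179.8 by axis 89.9
```

```bash
sed -i 's/(im.max(2)<95)&(sat<22)/(im.max(2)<100)\&(sat<28)/; s/(u,v),22,1/(u,v),24,1/; s/np.ones((5,5)/np.ones((3,3)/' m2.py
python3 - <<'E'
from m2 import *
s=snap('top'); cans(s); im=s['color']
print(im[222,180],im[229,214],im[238,293],im[230,190],im[229,222])
im=im.astype(int)
print(im[218:242,212].max(1),(im.max(2)-im.min(2))[218:242,212])
g=comps(s,(im.min(2)>85)&(im[...,0]>=im[...,2]-2),185,112,322,145,400)
rect(s,g,.07,'scanner')
E
```

```text
can px [286.3 241.8] ell [ 406.2 -125.6] [55. 59.] circ [ 405.1 -123.7   31.6] head by centre 129.1 by axis 123.4
can px [178.6 234.2] ell [437.9 210.6] [56. 66.] circ [438.8 211.1  35.6] head by centre 172.6 by axis -168.3
can px [204.8 229.2] ell [437.5 112.2] [52. 64.] circ [437.1 115.7  35.4] head by centre 102.7 by axis 89.9
[71 69 69] [71 71 69] [75 77 76] [88 77 74] [89 85 84]
[119  91  68  75  69  71  70  74  83  92 104 102  99  94  79  74  74  68
  70  75 101 132 148 151] [ 8  4  0  1  2  1  2  1  1  2  2  1  1  1  1  1  5  1  2  2  5  8 12 12]
scanner [748.4 -12.1] [424.1  97.4] 89.84
```

```bash
cat > to.py <<'E'
import sys,numpy as np
from plant import ctrl
from scipy.spatial.transform import Rotation as Ro
def go(x,y,z,yaw):
    o=ctrl.get_obs(); R=Ro.from_euler('xyz',o['orientation'],degrees=True)
    G=Ro.from_euler('xyz',[180,0,yaw],degrees=True)
    d=R.as_matrix().T@(np.array([x,y,z])-o['tool_pos'])/.1
    q=(R.inv()*G).as_rotvec()/(np.pi/2)
    d2=G.as_matrix().T@(np.array([x,y,z])-o['tool_pos'])/.1
    print('now',o['tool_pos'].round(4),o['orientation'].round(2),'t%.1f'%o['clock'],'F',o['force'].round(1),'op %.4f'%o['opening'])
    print('shift',d.round(3),'turn',q.round(3),'shift if turned first',d2.round(3))
if __name__=='__main__': go(*map(float,sys.argv[1:5]))
E
python3 -m creep '[{"grip":0,"delta_pos":[0,0,0],"rotation":[0,0,0.08]},{"grip":0,"delta_pos":[0,0,0],"rotation":[0,0,0.148]},{"grip":0,"delta_pos":[0,0,0],"rotation":[0,0,0.148]}]'
python3 to.py 0.6137 -0.0387 0.20 -175
```

```text
clock: 0.55
tool_pos: [0.2115, -0.6409, 0.2484]
orientation: [180.0, -0.0, -175.1]
force: [-0.0, 0.5, 1.0]
opening: 0.0874
gripper_force: 0.0
now [ 0.2115 -0.6409  0.2484] [ 1.7998e+02 -1.0000e-02 -1.7514e+02] t0.6 F [-0.   0.5  1. ] op 0.0874
shift [-4.517  5.659  0.485] turn [ 0.    -0.    -0.002] shift if turned first [-4.531  5.648  0.484]
```

```bash

R='skip'; 
python3 -m creep '[{"grip":0,"delta_pos":[-0.2,0.26,0.02],"rotation":[0,0,0]},{"grip":0,"delta_pos":[-0.48,0.6,0.05],"rotation":[0,0,0]},{"grip":0,"delta_pos":[-0.75,0.94,0.08],"rotation":[0,0,0]}]' >/dev/null
python3 -m creep '[{"grip":0,"delta_pos":[-0.25,0.31,0.03],"rotation":[0,0,0]},{"grip":0,"delta_pos":[-0.5,0.63,0.05],"rotation":[0,0,0]},{"grip":0,"delta_pos":[-0.75,0.94,0.08],"rotation":[0,0,0]}]' >/dev/null
python3 -m creep '[{"grip":0,"delta_pos":[-0.25,0.31,0.03],"rotation":[0,0,0]},{"grip":0,"delta_pos":[-0.5,0.63,0.05],"rotation":[0,0,0]},{"grip":0,"delta_pos":[-0.75,0.94,0.08],"rotation":[0,0,0]}]' >/dev/null
python3 -m creep '[{"grip":0,"delta_pos":[-0.25,0.31,0.03],"rotation":[0,0,0]},{"grip":0,"delta_pos":[-0.5,0.63,0.05],"rotation":[0,0,0]},{"grip":0,"delta_pos":[-0.75,0.94,0.08],"rotation":[0,0,0]}]' >/dev/null
python3 -m creep '[{"grip":0,"delta_pos":[-0.25,0.31,0.03],"rotation":[0,0,0]},{"grip":0,"delta_pos":[-0.5,0.63,0.05],"rotation":[0,0,0]},{"grip":0,"delta_pos":[-0.75,0.94,0.08],"rotation":[0,0,0]}]' >/dev/null
python3 -m creep '[{"grip":0,"delta_pos":[-0.27,0.33,0.03],"rotation":[0,0,0]},{"grip":0,"delta_pos":[-0.55,0.65,0.05],"rotation":[0,0,0]},{"grip":0,"delta_pos":[-0.76,0.94,0.08],"rotation":[0,0,0]},{"grip":0,"delta_pos":[-0.76,0.94,0.08],"rotation":[0,0,0]}]' >/dev/null
python3 - <<'E'
from h import *
from to import go
go(.6137,-.0387,.069,-175)
s=snap('wrist','w1.png')
print(-np.array(s['R']).T@s['t'],np.array(s['R']).round(3).tolist())
E
```

```text
now [ 0.6141 -0.0369  0.1996] [ 1.8000e+02 -2.0000e-02 -1.7467e+02] t2.5 F [-0.8  0.   0.3] op 0.0873
shift [ 0.005 -0.018  1.306] turn [ 0.    -0.     0.004] shift if turned first [ 0.006 -0.018  1.306]
[ 0.52984496 -0.04534669  0.33562454] [[-0.092, 0.996, -0.0], [0.947, 0.088, 0.309], [0.307, 0.028, -0.951]]
```

View pics/w1.png

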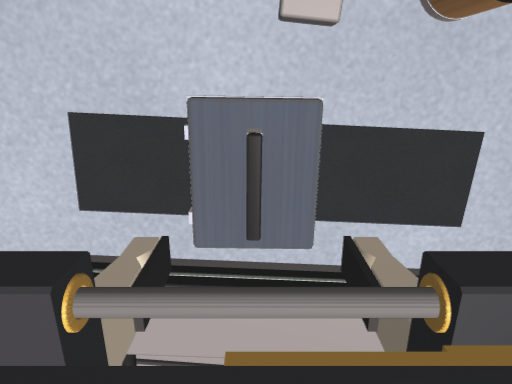

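The wrist view shows the box square to the gripper, with its handle at column 254 and rows 130-240. The strip runs from (69,113) to (482,132). I'll measure the handle, box and strip in this sharper view.

```bash
python3 - <<'E'
from m2 import *
s=snap('wrist'); im=s['color'].astype(int); mx=im.max(2)
rect(s,comps(s,mx<60,235,120,275,246),.072,'handle')
rect(s,comps(s,(mx<115),187,90,325,250,3000),.04,'box')
for lo,hi,n in((60,187,'L'),(322,490,'R')):
    c=comps(s,mx<75,lo,105,hi,232,1000)[0]
    rect(s,[c],0,'strip'+n)
a=comps(s,mx<75,60,105,186,218,1000)[0];b=comps(s,mx<75,323,105,490,232,1000)[0]
rect(s,[a,b],0,'strip')
E
```

```text
handle [612.4 -39.1] [89.  10.9] 4.9
box [612.7 -38.7] [137.9 126.6] 4.47
stripL [ 622.8 -163. ] [ 99.  110.5] 2.6
stripR [610.7 102.4] [ 98.9 157. ] 2.62
strip [616.2 -18.7] [ 99.  399.4] 2.61
```

```bash

python3 -m creep '[{"grip":0,"delta_pos":[0.018,-0.02,0.3],"rotation":[0,0,0.005]},{"grip":0,"delta_pos":[0.018,-0.02,0.6],"rotation":[0,0,0.005]},{"grip":0,"delta_pos":[0.018,-0.02,0.9],"rotation":[0,0,0.005]}]' >/dev/null
python3 -m creep '[{"grip":0,"delta_pos":[0,0,0.2],"rotation":[0,0,0]},{"grip":0,"delta_pos":[0,0,0.4],"rotation":[0,0,0]},{"grip":0.5,"delta_pos":[0,0,0.4],"rotation":[0,0,0]},{"grip":1,"delta_pos":[0,0,0.4],"rotation":[0,0,0]},{"grip":1,"delta_pos":[0,0,0.4],"rotation":[0,0,0]}]'
python3 -m creep '[{"grip":1,"delta_pos":[0,0,0],"rotation":[0,0,0]},{"grip":1,"delta_pos":[0,0,0],"rotation":[0,0,0]},{"grip":1,"delta_pos":[0,0,0],"rotation":[0,0,0]},{"grip":1,"delta_pos":[0,0,0],"rotation":[0,0,0]},{"grip":1,"delta_pos":[0,0,0],"rotation":[0,0,0]}]'
python3 to.py 0.4611 -0.3865 0.069 177.6
```

```text
clock: 3.35
tool_pos: [0.6113, -0.0427, 0.0721]
orientation: [180.0, 0.1, -175.5]
force: [-0.0, 0.3, 0.7]
opening: 0.0694
gripper_force: 0.0
clock: 3.85
tool_pos: [0.6106, -0.0423, 0.0707]
orientation: [180.0, 0.0, -175.5]
force: [0.8, -1.1, -0.4]
opening: 0.0294
gripper_force: 0.0
now [ 0.6106 -0.0423  0.0707] [ 180.     0.  -175.5] t3.9 F [ 0.8 -1.1 -0.4] op 0.0294
shift [ 1.761 -3.314  0.016] turn [0.    0.    0.077] shift if turned first [ 1.35  -3.502  0.017]
```

```bash

python3 -m creep '[{"grip":1,"delta_pos":[0,0.03,0.015],"rotation":[0,0,0]},{"grip":1,"delta_pos":[0,0.03,0.015],"rotation":[0,0,0]},{"grip":1,"delta_pos":[0,0.03,0.015],"rotation":[0,0,0]},{"grip":1,"delta_pos":[0,0.03,0.015],"rotation":[0,0,0]},{"grip":1,"delta_pos":[0,0.03,0.015],"rotation":[0,0,0]}]'
python3 to.py 0.4611 -0.3865 0.069 177.6
```

```text
clock: 4.35
tool_pos: [0.6102, -0.0391, 0.0688]
orientation: [180.0, -0.0, -175.5]
force: [-0.2, 2.6, -1.8]
opening: 0.0119
gripper_force: 30.0
now [ 0.6102 -0.0391  0.0688] [ 1.7998e+02 -2.0000e-02 -1.7551e+02] t4.3 F [-0.2  2.6 -1.8] op 0.0119
shift [ 1.759e+00 -3.347e+00 -3.000e-03] turn [ 0.    -0.     0.077] shift if turned first [ 1.345e+00 -3.534e+00 -2.000e-03]
```

```bash

python3 -m creep '[{"grip":1,"delta_pos":[0.05,-0.08,0],"rotation":[0,0,0]},{"grip":1,"delta_pos":[0.15,-0.25,0],"rotation":[0,0,0]},{"grip":1,"delta_pos":[0.26,-0.44,0],"rotation":[0,0,0]},{"grip":1,"delta_pos":[0.38,-0.64,0],"rotation":[0,0,0]},{"grip":1,"delta_pos":[0.5,-0.84,0],"rotation":[0,0,0]}]'
python3 -m creep '[{"grip":1,"delta_pos":[0.11,-0.2,0],"rotation":[0,0,0]},{"grip":1,"delta_pos":[0.23,-0.42,0],"rotation":[0,0,0]},{"grip":1,"delta_pos":[0.34,-0.63,0],"rotation":[0,0,0]},{"grip":1,"delta_pos":[0.46,-0.84,0],"rotation":[0,0,0]}]'
python3 to.py 0.459 -0.3865 0.069 177.6
```

```text
clock: 4.85
tool_pos: [0.5662, -0.1281, 0.0688]
orientation: [180.0, -0.0, -175.5]
force: [1.5, 0.3, -4.1]
opening: 0.0118
gripper_force: 30.0
clock: 5.25
tool_pos: [0.5267, -0.2156, 0.0688]
orientation: [180.0, -0.0, -175.5]
force: [1.9, 2.1, -3.6]
opening: 0.0118
gripper_force: 30.0
now [ 0.5267 -0.2156  0.0688] [ 1.7998e+02 -3.0000e-02 -1.7553e+02] t5.2 F [ 1.9  2.1 -3.6] op 0.0118
shift [ 0.808 -1.651 -0.002] turn [ 0.    -0.     0.076] shift if turned first [ 0.605 -1.736 -0.002]
```

```bash

python3 -m creep '[{"grip":1,"delta_pos":[0.1,-0.2,0.01],"rotation":[0,0,0]},{"grip":1,"delta_pos":[0.2,-0.41,0.01],"rotation":[0,0,0]},{"grip":1,"delta_pos":[0.31,-0.62,0.01],"rotation":[0,0,0]},{"grip":1,"delta_pos":[0.41,-0.83,0.01],"rotation":[0,0,0]}]'
python3 -m creep '[{"grip":1,"delta_pos":[0.1,-0.21,0],"rotation":[0,0,0.02]},{"grip":1,"delta_pos":[0.2,-0.42,0],"rotation":[0,0,0.04]},{"grip":1,"delta_pos":[0.3,-0.62,0],"rotation":[0,0,0.06]},{"grip":1,"delta_pos":[0.39,-0.8,0],"rotation":[0,0,0.076]},{"grip":1,"delta_pos":[0.39,-0.8,0],"rotation":[0,0,0.076]}]'
python3 - <<'E'
from m2 import *
from to import go
go(.459,-.3865,.069,177.6)
s=snap('wrist','w2.png')
im=s['color'].astype(int); mx=im.max(2)
rect(s,comps(s,mx<60,235,120,275,246),.072,'handle')
E
```

```text
clock: 5.65
tool_pos: [0.4934, -0.3012, 0.0688]
orientation: [-180.0, 0.1, -175.5]
force: [3.5, 5.4, 2.5]
opening: 0.0115
gripper_force: 30.0
clock: 6.15
tool_pos: [0.4597, -0.386, 0.0688]
orientation: [-179.9, 0.0, 177.5]
force: [-1.5, -5.2, 1.5]
opening: 0.0114
gripper_force: 30.0
now [ 0.4597 -0.386   0.0688] [-1.7991e+02  3.0000e-02  1.7751e+02] t6.2 F [-1.5 -5.2  1.5] op 0.0114
shift [ 0.006 -0.005 -0.002] turn [-0.001  0.    -0.001] shift if turned first [ 0.006 -0.005 -0.002]
handle [ 416. -385.] [15.7 52.4] 87.54
```

View pics/w2.png

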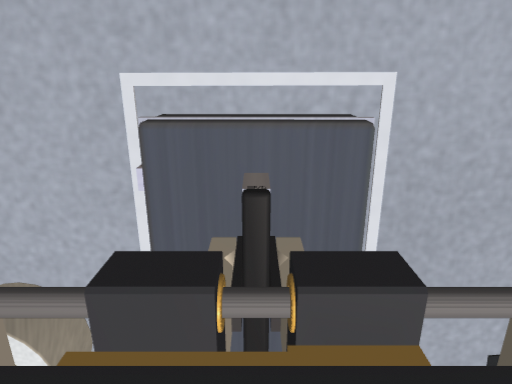

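The box sits inside the outline, whose far corners are at (121,74) and (396,73). I'll release, rise and check from above.

```bash

python3 -m creep '[{"grip":0.7,"delta_pos":[0,0,0],"rotation":[0,0,0]},{"grip":0.5,"delta_pos":[0,0,0],"rotation":[0,0,0]},{"grip":0.5,"delta_pos":[0,0,0],"rotation":[0,0,0]},{"grip":0.5,"delta_pos":[0,0,-0.3],"rotation":[0,0,0]},{"grip":0.5,"delta_pos":[0,0,-0.8],"rotation":[0,0,0]}]' >/dev/null
python3 -m creep '[{"grip":0,"delta_pos":[0,0,-0.4],"rotation":[0,0,0]},{"grip":0,"delta_pos":[0,0,-0.8],"rotation":[0,0,0]},{"grip":0,"delta_pos":[0,0,-0.8],"rotation":[0,0,0]}]'
python3 - <<'E'
from m2 import *
s=snap('wrist','w3.png'); im=s['color'].astype(int); mx=im.max(2)
rect(s,comps(s,mx<60,235,100,280,246),.072,'handle')
for th in (200,215): rect(s,comps(s,im.min(2)>th,100,40,420,262,150),0,'outline')
rect(s,comps(s,mx<115,150,60,350,300,3000),.04,'box')
s=snap('top'); im=s['color'].astype(int); cans(s)
E
```

```text
clock: 7.0
tool_pos: [0.4633, -0.3845, 0.2347]
orientation: [-179.7, 0.5, 177.7]
force: [-0.4, -0.9, -0.2]
opening: 0.0623
gripper_force: 0.0
handle [ 462.8 -386.2] [11.9 89.3] 87.36Traceback (most recent call last):
  File "<stdin>", line 4, in <module>
  File "m2.py", line 7, in rect
    r=cv2.minAreaRect(P); print(lab,np.round(r[0],1),np.round(r[1],1),round(r[2],2))
cv2.error: OpenCV(4.12.0) /io/opencv/modules/imgproc/src/convhull.cpp:143: error: (-215:Assertion failed) total >= 0 && (depth == CV_32F || depth == CV_32S) in function 'convexHull'
```

View pics/w3.png

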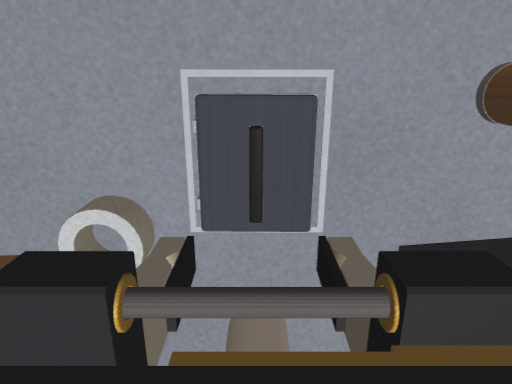

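```bash

python3 - <<'E'
from m2 import *
s=snap('wrist'); im=s['color'].astype(int); mx=im.max(2)
print(im[74,250],im[40,250])
for th in (165,180): rect(s,comps(s,im.min(2)>th,172,62,345,236,60),0,'outline')
P=[ray(s,p,0)*1000 for p in ((181,71),(333,71),(325,234),(191,234))]; print(np.round(P,1).tolist(),np.mean(P,0))
s=snap('top'); im=s['color'].astype(int)
for th in (145,155): rect(s,comps(s,im.min(2)>th,335,180,400,258),0,'outline')
cans(s)
E
python3 to.py 0.4062 -0.1256 0.22 180
```

```text
[177 181 190] [128 132 142]
outline [ 461.4 -385.9] [154.9 178.8] 87.67
now [ 0.4613 -0.3829  0.2293] [-1.7996e+02  1.5000e-01  1.7768e+02] t7.1 F [-0.1  0.1 -0.5] op 0.0705
shift [0.655 2.549 0.089] turn [-0.     0.002 -0.026] shift if turned first [0.551 2.573 0.093]Traceback (most recent call last):
  File "<stdin>", line 4, in <module>
  File "m2.py", line 7, in rect
    r=cv2.minAreaRect(P); print(lab,np.round(r[0],1),np.round(r[1],1),round(r[2],2))
cv2.error: OpenCV(4.12.0) /io/opencv/modules/imgproc/src/convhull.cpp:143: error: (-215:Assertion failed) total >= 0 && (depth == CV_32F || depth == CV_32S) in function 'convexHull'
```

```bash

python3 -m creep '[{"grip":0,"delta_pos":[0.09,0.35,0.03],"rotation":[0,0,0]},{"grip":0,"delta_pos":[0.18,0.7,0.06],"rotation":[0,0,0]},{"grip":0,"delta_pos":[0.26,1.0,0.09],"rotation":[0,0,0]}]' >/dev/null
python3 -m creep '[{"grip":0,"delta_pos":[0.09,0.35,0],"rotation":[0,0,0]},{"grip":0,"delta_pos":[0.18,0.7,0],"rotation":[0,0,0]},{"grip":0,"delta_pos":[0.26,1.0,0],"rotation":[0,0,0]}]' >/dev/null
python3 -m creep '[{"grip":0,"delta_pos":[0.08,0.3,0],"rotation":[0,0,0]},{"grip":0,"delta_pos":[0.135,0.5,0],"rotation":[0,0,-0.09]},{"grip":0,"delta_pos":[0.135,0.55,0],"rotation":[0,0,-0.18]},{"grip":0,"delta_pos":[0.135,0.55,0],"rotation":[0,0,-0.27]},{"grip":0,"delta_pos":[0.135,0.55,0],"rotation":[0,0,-0.36]}]' >/dev/null
python3 -m creep '[{"grip":0,"delta_pos":[0,0,0],"rotation":[0,0,-0.09]},{"grip":0,"delta_pos":[0,0,0],"rotation":[0,0,-0.18]},{"grip":0,"delta_pos":[0,0,0],"rotation":[0,0,-0.27]},{"grip":0,"delta_pos":[0,0,0],"rotation":[0,0,-0.36]},{"grip":0,"delta_pos":[0,0,0],"rotation":[0,0,-0.45]}]' >/dev/null
python3 -m creep '[{"grip":0,"delta_pos":[0,0,0],"rotation":[0,0,-0.09]},{"grip":0,"delta_pos":[0,0,0],"rotation":[0,0,-0.18]},{"grip":0,"delta_pos":[0,0,0],"rotation":[0,0,-0.21]},{"grip":0,"delta_pos":[0,0,0],"rotation":[0,0,-0.21]}]' >/dev/null
python3 - <<'E'
from m2 import *
from to import go
go(.4062,-.1256,.22,-90)
s=snap('wrist','w4.png')
E
```

```text
now [ 0.405  -0.1256  0.2179] [ 1.7986e+02 -1.0000e-02 -9.0500e+01] t9.1 F [ 0.3  0.1 -0.4] op 0.0877
shift [ 0.    -0.012 -0.021] turn [ 0.002 -0.    -0.006] shift if turned first [ 0.    -0.012 -0.021]
```

View pics/w4.png

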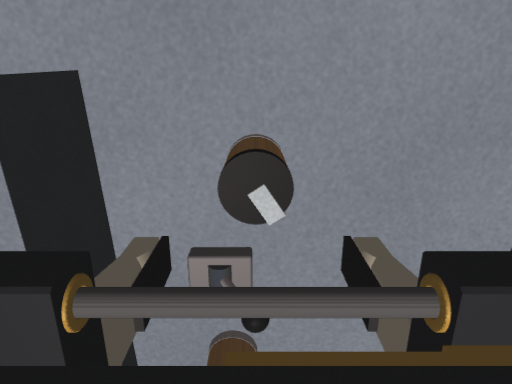

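The lid is at (256,187) and the tongue runs to (276,220). I'll write a wrist-view lid measurement.

```bash
cat > lid.py <<'E'
from m2 import *
from to import go
def lid(s,win=(190,120,330,262)):
    im=s['color'].astype(int); sat=im.max(2)-im.min(2); x0,y0,x1,y1=win
    ts=[t for t in comps(s,(im.min(2)>165)&(sat<25),*win,60)]
    t=max(ts,key=cv2.contourArea)
    m=((im.max(2)<60)&(sat<14)).astype(np.uint8); m[:, :x0]=0;m[:,x1:]=0;m[:y0]=0;m[y1:]=0
    cv2.drawContours(m,[t],-1,1,2); cv2.drawContours(m,[t],-1,1,-1)
    m=cv2.morphologyEx(m,cv2.MORPH_OPEN,np.ones((7,7),np.uint8))
    c=max(cv2.findContours(m,0,cv2.CHAIN_APPROX_NONE)[0],key=cv2.contourArea)
    W=lambda q:np.array([ray(s,p,.09)[:2]*1000 for p in q[:,0]],np.float32)
    C=W(c); r=cv2.minEnclosingCircle(C); e=cv2.fitEllipse(cv2.convexHull(C))
    tr=cv2.minAreaRect(W(t)); b=cv2.boxPoints(tr); e1,e2=b[1]-b[0],b[2]-b[1]
    ax=e1 if e1@e1>e2@e2 else e2; d=np.array(tr[0])-r[0]; ax=ax if ax@d>0 else -ax
    a=lambda v:np.degrees(np.arctan2(v[1],v[0])).round(1)
    print('circ',np.round(r[0],1),round(r[1],1),'ell',np.round(e[0],1),np.round(e[1],1),'tongue',np.round(tr[0],1),np.round(tr[1],1),'axis',a(ax),'bycentre',a(d),'inner end',np.round(np.array(tr[0])-ax/2,1))
if __name__=='__main__':
    lid(snap('wrist')); o=ctrl.get_obs(); print(o['tool_pos'].round(4),o['orientation'].round(2),o['clock'])
E
python3 lid.py
```

```text
circ [ 403.1 -127.1] 32.8 ell [ 404.1 -127.4] [59.1 64.8] tongue [ 396.  -113.1] [15.3 31.7] axis 123.1 bycentre 116.8 inner end [ 404.7 -126.4]
[ 0.4053 -0.1256  0.2182] [ 1.799e+02 -1.000e-02 -9.064e+01] 9.2
```

```bash

python3 -m creep '[{"grip":0,"delta_pos":[0.014,0.007,0.4],"rotation":[0,0,0]},{"grip":0,"delta_pos":[0.014,0.007,0.8],"rotation":[0,0,0]},{"grip":0,"delta_pos":[0.014,0.007,1.0],"rotation":[0,0,0]}]' >/dev/null
python3 -m creep '[{"grip":0,"delta_pos":[0,0,0.3],"rotation":[0,0,0]},{"grip":0,"delta_pos":[0,0,0.5],"rotation":[0,0,0]},{"grip":1,"delta_pos":[0,0,0.5],"rotation":[0,0,0]},{"grip":1,"delta_pos":[0,0,0.5],"rotation":[0,0,0]},{"grip":1,"delta_pos":[0,0,0.5],"rotation":[0,0,0]}]'
python3 -m creep '[{"grip":1,"delta_pos":[0,0,0],"rotation":[0,0,0]},{"grip":1,"delta_pos":[0,0,0],"rotation":[0,0,0]},{"grip":1,"delta_pos":[0,0,0],"rotation":[0,0,0]}]'
```

```text
clock: 10.0
tool_pos: [0.4059, -0.127, 0.07]
orientation: [-179.9, 0.0, -90.6]
force: [0.5, 0.1, 0.3]
opening: 0.0694
gripper_force: 0.0
clock: 10.3
tool_pos: [0.4057, -0.127, 0.0701]
orientation: [-179.9, 0.0, -90.5]
force: [-2.2, 0.7, 7.6]
opening: 0.0599
gripper_force: 30.0
```

```bash

python3 -m creep '[{"grip":1,"delta_pos":[0,0,-0.2],"rotation":[0,0,0]},{"grip":1,"delta_pos":[0,0,-0.5],"rotation":[0,0,0]},{"grip":1,"delta_pos":[0,0,-0.85],"rotation":[0,0,0]},{"grip":1,"delta_pos":[0,-0.2,-1.0],"rotation":[0,0,0]},{"grip":1,"delta_pos":[0,-0.5,-1.0],"rotation":[0,0,0]}]' >/dev/null
python3 -m creep '[{"grip":1,"delta_pos":[0,-0.4,0],"rotation":[0,0,0]},{"grip":1,"delta_pos":[0,-0.8,0],"rotation":[0,0,0]},{"grip":1,"delta_pos":[0,-1,0],"rotation":[0,0,0]}]' >/dev/null
python3 -m creep '[{"grip":1,"delta_pos":[0.1,-0.35,0],"rotation":[0,0,0]},{"grip":1,"delta_pos":[0.1,-0.65,0],"rotation":[0,0,0.09]},{"grip":1,"delta_pos":[0.1,-0.65,0],"rotation":[0,0,0.18]},{"grip":1,"delta_pos":[0.1,-0.65,0],"rotation":[0,0,0.27]},{"grip":1,"delta_pos":[0.1,-0.65,0],"rotation":[0,0,0.36]}]' >/dev/null
python3 -m creep '[{"grip":1,"delta_pos":[0,0,0],"rotation":[0,0,0.09]},{"grip":1,"delta_pos":[0,0,0],"rotation":[0,0,0.18]},{"grip":1,"delta_pos":[0,0,0],"rotation":[0,0,0.27]},{"grip":1,"delta_pos":[0,0,0],"rotation":[0,0,0.36]},{"grip":1,"delta_pos":[0,0,0],"rotation":[0,0,0.45]}]' >/dev/null
python3 -m creep '[{"grip":1,"delta_pos":[0,0,0],"rotation":[0,0,0.09]},{"grip":1,"delta_pos":[0,0,0],"rotation":[0,0,0.18]},{"grip":1,"delta_pos":[0,0,0],"rotation":[0,0,0.27]},{"grip":1,"delta_pos":[0,0,0],"rotation":[0,0,0.36]},{"grip":1,"delta_pos":[0,0,0],"rotation":[0,0,0.45]}]' >/dev/null
python3 -m creep '[{"grip":1,"delta_pos":[0,0,0],"rotation":[0,0,0.075]},{"grip":1,"delta_pos":[0,0,0],"rotation":[0,0,0.075]},{"grip":1,"delta_pos":[0,0,0],"rotation":[0,0,0.075]}]'
python3 to.py .6216 -.1384 .071 149.1
python3 - <<'E'
from h import *
snap('wrist','w5.png')
E
```

```text
clock: 12.9
tool_pos: [0.6198, -0.1391, 0.169]
orientation: [180.0, -0.0, 149.5]
force: [0.4, 0.4, -3.1]
opening: 0.0594
gripper_force: 30.0
now [ 0.6198 -0.1391  0.169 ] [ 1.8000e+02 -2.0000e-02  1.4949e+02] t12.9 F [ 0.4  0.4 -3.1] op 0.0594
shift [-0.013  0.015  0.98 ] turn [-0.    -0.     0.004] shift if turned first [-0.012  0.015  0.98 ]
```

View pics/w5.png

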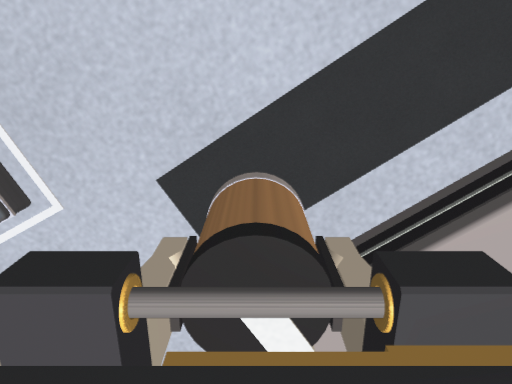

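Held upright, tongue pointing down-right toward the scanner. Lowering and releasing.

```bash

python3 -m creep '[{"grip":1,"delta_pos":[-0.013,0.015,0.3],"rotation":[0,0,0.004]},{"grip":1,"delta_pos":[-0.013,0.015,0.6],"rotation":[0,0,0.004]},{"grip":1,"delta_pos":[-0.013,0.015,0.85],"rotation":[0,0,0.004]},{"grip":1,"delta_pos":[-0.013,0.015,0.95],"rotation":[0,0,0.004]},{"grip":1,"delta_pos":[-0.013,0.015,0.98],"rotation":[0,0,0.004]}]'
python3 -m creep '[{"grip":1,"delta_pos":[0,0,0.003],"rotation":[0,0,0]},{"grip":0.7,"delta_pos":[0,0,0.003],"rotation":[0,0,0]},{"grip":0,"delta_pos":[0,0,0.003],"rotation":[0,0,0]},{"grip":0,"delta_pos":[0,0,0.003],"rotation":[0,0,0]},{"grip":0,"delta_pos":[0,0,0.003],"rotation":[0,0,0]}]'
python3 -m creep '[{"grip":0,"delta_pos":[0,0,-0.3],"rotation":[0,0,0]},{"grip":0,"delta_pos":[0,0,-0.6],"rotation":[0,0,0]},{"grip":0,"delta_pos":[0,0,-1.0],"rotation":[0,0,0]}]' >/dev/null
python3 -m creep '[{"grip":0,"delta_pos":[0,0,-0.3],"rotation":[0,0,0]},{"grip":0,"delta_pos":[0,0,-0.5],"rotation":[0,0,0]},{"grip":0,"delta_pos":[0,0,-0.5],"rotation":[0,0,0]}]' 
python3 lid.py
```

```text
clock: 13.45
tool_pos: [0.6214, -0.1385, 0.0703]
orientation: [-179.9, -0.1, 149.0]
force: [-0.8, -0.3, -2.7]
opening: 0.0594
gripper_force: 30.0
clock: 13.95
tool_pos: [0.6225, -0.1385, 0.0717]
orientation: [180.0, 0.1, 149.0]
force: [0.9, -0.6, -0.2]
opening: 0.078
gripper_force: 0.0
clock: 14.55
tool_pos: [0.6236, -0.1387, 0.2251]
orientation: [179.8, 0.3, 149.0]
force: [0.9, -0.2, 0.2]
opening: 0.0875
gripper_force: 0.0
circ [ 616.7 -126.1] 63.8 ell [ 613.1 -129.9] [ 92.2 125.8] tongue [ 639.7 -138.7] [32.8 17.1] axis 2.9 bycentre -28.7 inner end [ 623.4 -139.6]
[ 0.6227 -0.1385  0.223 ] [179.87   0.19 148.95] 14.6
```

```bash
python3 - <<'E'
from m2 import *
from to import go
s=snap('top'); cans(s)
go(.437,.114,.22,-90)
E
```

```text
can px [317.6 171.1] ell [ 642.2 -201. ] [ 71. 106.] circ [ 643.3 -202.4   60.7] head by centre -166.3 by axis 108.3
now [ 0.622  -0.1384  0.2214] [1.7994e+02 6.0000e-02 1.4894e+02] t14.7 F [-0.1  0.9 -1. ] op 0.0875
shift [2.887 1.208 0.012] turn [-0.000e+00  1.000e-03 -1.345e+00] shift if turned first [-2.524  1.85   0.014]
```

```bash

python3 -m creep '[{"grip":0,"delta_pos":[0.32,0.134,0],"rotation":[0,0,0]},{"grip":0,"delta_pos":[0.64,0.268,0],"rotation":[0,0,0]},{"grip":0,"delta_pos":[0.962,0.403,0],"rotation":[0,0,0]}]' >/dev/null
python3 -m creep '[{"grip":0,"delta_pos":[0.32,0.134,0],"rotation":[0,0,0]},{"grip":0,"delta_pos":[0.64,0.268,0],"rotation":[0,0,0]},{"grip":0,"delta_pos":[0.962,0.403,0],"rotation":[0,0,0]}]' >/dev/null
python3 -m creep '[{"grip":0,"delta_pos":[0.32,0.134,0],"rotation":[0,0,0]},{"grip":0,"delta_pos":[0.64,0.268,0],"rotation":[0,0,-0.09]},{"grip":0,"delta_pos":[0.962,0.403,0],"rotation":[0,0,-0.18]},{"grip":0,"delta_pos":[0.962,0.403,0],"rotation":[0,0,-0.27]},{"grip":0,"delta_pos":[0.962,0.403,0],"rotation":[0,0,-0.36]}]' >/dev/null
python3 -m creep '[{"grip":0,"delta_pos":[0,0,0],"rotation":[0,0,-0.09]},{"grip":0,"delta_pos":[0,0,0],"rotation":[0,0,-0.18]},{"grip":0,"delta_pos":[0,0,0],"rotation":[0,0,-0.27]},{"grip":0,"delta_pos":[0,0,0],"rotation":[0,0,-0.36]},{"grip":0,"delta_pos":[0,0,0],"rotation":[0,0,-0.45]}]' >/dev/null
python3 -m creep '[{"grip":0,"delta_pos":[0,0,0],"rotation":[0,0,-0.09]},{"grip":0,"delta_pos":[0,0,0],"rotation":[0,0,-0.18]},{"grip":0,"delta_pos":[0,0,0],"rotation":[0,0,-0.27]},{"grip":0,"delta_pos":[0,0,0],"rotation":[0,0,-0.36]},{"grip":0,"delta_pos":[0,0,0],"rotation":[0,0,-0.45]}]' >/dev/null
python3 -m creep '[{"grip":0,"delta_pos":[0,0,0],"rotation":[0,0,-0.085]},{"grip":0,"delta_pos":[0,0,0],"rotation":[0,0,-0.085]},{"grip":0,"delta_pos":[0,0,0],"rotation":[0,0,-0.085]}]' >/dev/null
python3 - <<'E'
from lid import *
s=snap('wrist','w6.png'); go(.437,.114,.068,-90)
try: lid(s)
except Exception as e: print(e)
E
```

```text
now [0.4368 0.1138 0.2203] [ 1.7995e+02 -3.0000e-02 -9.0220e+01] t17.1 F [ 0.2 -0.3 -0.5] op 0.0878
shift [-0.003 -0.003  1.523] turn [ 0.001 -0.    -0.002] shift if turned first [-0.002 -0.002  1.523]
circ [434.6 115.9] 33.2 ell [435.1 115.4] [58.7 65.8] tongue [433.7 132. ] [15.7 31.9] axis 96.1 bycentre 93.4 inner end [435.4 116.1]
```

View pics/w6.png

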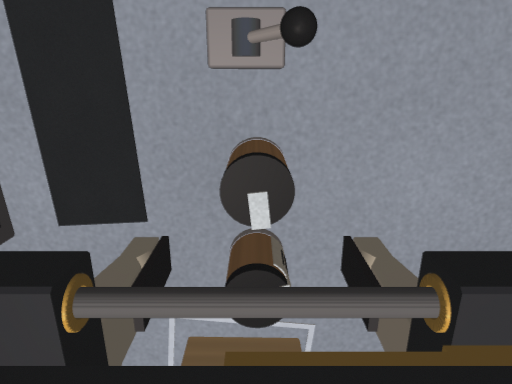

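B's lid is at (257,187) and its tongue runs to (262,228); C stands just behind it. Grasping B.

```bash

python3 -m creep '[{"grip":0,"delta_pos":[-0.022,0.015,0.4],"rotation":[0,0,0]},{"grip":0,"delta_pos":[-0.022,0.015,0.8],"rotation":[0,0,0]},{"grip":0,"delta_pos":[-0.022,0.015,1.0],"rotation":[0,0,0]}]' >/dev/null
python3 -m creep '[{"grip":0,"delta_pos":[0,0,0.3],"rotation":[0,0,0]},{"grip":0,"delta_pos":[0,0,0.51],"rotation":[0,0,0]},{"grip":1,"delta_pos":[0,0,0.51],"rotation":[0,0,0]},{"grip":1,"delta_pos":[0,0,0.51],"rotation":[0,0,0]},{"grip":1,"delta_pos":[0,0,0.51],"rotation":[0,0,0]}]' >/dev/null
python3 -m creep '[{"grip":1,"delta_pos":[0,0,0],"rotation":[0,0,0]},{"grip":1,"delta_pos":[0,0,0],"rotation":[0,0,0]},{"grip":1,"delta_pos":[0,0,0],"rotation":[0,0,0]}]'
python3 to.py .6162 -.0185 .071 176.3
```

```text
clock: 18.2
tool_pos: [0.4361, 0.1166, 0.0709]
orientation: [-179.9, 0.1, -90.0]
force: [-3.0, 0.9, 6.8]
opening: 0.0598
gripper_force: 30.0
now [0.4361 0.1166 0.0709] [-1.7991e+02  7.0000e-02 -9.0000e+01] t18.2 F [-3.   0.9  6.8] op 0.0598
shift [ 1.351 -1.801  0.   ] turn [-0.000e+00  1.000e-03  1.041e+00] shift if turned first [-1.885e+00 -1.232e+00 -1.000e-03]
```

```bash

python3 -m creep '[{"grip":1,"delta_pos":[0,0,-0.2],"rotation":[0,0,0]},{"grip":1,"delta_pos":[0,0,-0.5],"rotation":[0,0,0]},{"grip":1,"delta_pos":[0,0,-0.85],"rotation":[0,0,0]},{"grip":1,"delta_pos":[0,0,-1.0],"rotation":[0,0,0]}]' >/dev/null
python3 -m creep '[{"grip":1,"delta_pos":[0.15,-0.2,-0.1],"rotation":[0,0,0]},{"grip":1,"delta_pos":[0.4,-0.53,-0.1],"rotation":[0,0,0]},{"grip":1,"delta_pos":[0.675,-0.9,-0.1],"rotation":[0,0,0]}]' >/dev/null
python3 -m creep '[{"grip":1,"delta_pos":[0.25,-0.33,0],"rotation":[0,0,0]},{"grip":1,"delta_pos":[0.5,-0.66,0],"rotation":[0,0,0.09]},{"grip":1,"delta_pos":[0.675,-0.9,0],"rotation":[0,0,0.18]},{"grip":1,"delta_pos":[0.675,-0.9,0],"rotation":[0,0,0.27]},{"grip":1,"delta_pos":[0.675,-0.9,0],"rotation":[0,0,0.36]}]' >/dev/null
python3 -m creep '[{"grip":1,"delta_pos":[0,0,0],"rotation":[0,0,0.09]},{"grip":1,"delta_pos":[0,0,0],"rotation":[0,0,0.18]},{"grip":1,"delta_pos":[0,0,0],"rotation":[0,0,0.27]},{"grip":1,"delta_pos":[0,0,0],"rotation":[0,0,0.36]},{"grip":1,"delta_pos":[0,0,0],"rotation":[0,0,0.45]}]' >/dev/null
python3 -m creep '[{"grip":1,"delta_pos":[0,0,0],"rotation":[0,0,0.09]},{"grip":1,"delta_pos":[0,0,0],"rotation":[0,0,0.18]},{"grip":1,"delta_pos":[0,0,0],"rotation":[0,0,0.23]},{"grip":1,"delta_pos":[0,0,0],"rotation":[0,0,0.23]},{"grip":1,"delta_pos":[0,0,0],"rotation":[0,0,0.23]}]' >/dev/null
python3 to.py .6162 -.0185 .0715 176.5
```

```text
now [ 0.6152 -0.0189  0.1796] [ 1.7999e+02 -3.0000e-02  1.7653e+02] t20.4 F [ 0.5 -0.1 -3.5] op 0.0596
shift [-0.01   0.004  1.081] turn [ 0. -0.  0.] shift if turned first [-0.01   0.004  1.081]
```

```bash

python3 -m creep '[{"grip":1,"delta_pos":[-0.01,0.004,0.3],"rotation":[0,0,0]},{"grip":1,"delta_pos":[-0.01,0.004,0.6],"rotation":[0,0,0]},{"grip":1,"delta_pos":[-0.01,0.004,0.85],"rotation":[0,0,0]},{"grip":1,"delta_pos":[-0.01,0.004,0.95],"rotation":[0,0,0]},{"grip":1,"delta_pos":[-0.01,0.004,1.0],"rotation":[0,0,0]}]'  >/dev/null
python3 -m creep '[{"grip":1,"delta_pos":[0,0,0.06],"rotation":[0,0,0]},{"grip":1,"delta_pos":[0,0,0.08],"rotation":[0,0,0]},{"grip":0.7,"delta_pos":[0,0,0.08],"rotation":[0,0,0]},{"grip":0.3,"delta_pos":[0,0,0.08],"rotation":[0,0,0]},{"grip":0,"delta_pos":[0,0,0.08],"rotation":[0,0,0]}]'
python3 -m creep '[{"grip":0,"delta_pos":[0,0,0],"rotation":[0,0,0]},{"grip":0,"delta_pos":[0,0,-0.3],"rotation":[0,0,0]},{"grip":0,"delta_pos":[0,0,-0.6],"rotation":[0,0,0]},{"grip":0,"delta_pos":[0,0,-1.0],"rotation":[0,0,0]}]' >/dev/null
python3 -m creep '[{"grip":0,"delta_pos":[0,0,-0.3],"rotation":[0,0,0]},{"grip":0,"delta_pos":[0,0,-0.5],"rotation":[0,0,0]},{"grip":0,"delta_pos":[0,0,-0.5],"rotation":[0,0,0]}]' 
python3 lid.py; python3 to.py .438 .212 .22 -135
```

```text
clock: 21.4
tool_pos: [0.6173, -0.0184, 0.0729]
orientation: [180.0, 0.1, 176.4]
force: [-0.6, 0.1, 0.8]
opening: 0.0652
gripper_force: 0.0
clock: 22.1
tool_pos: [0.6183, -0.0184, 0.2261]
orientation: [179.9, 0.4, 176.4]
force: [0.3, -0.2, 0.8]
opening: 0.0878
gripper_force: 0.0
circ [621.4 -20.1] 80.9 ell [624.3 -20.5] [141.2 146.4] tongue [644.1 -20. ] [ 55.3 123.5] axis -87.4 bycentre 0.4 inner end [641.2  41.7]
[ 0.6174 -0.0183  0.2239] [179.93   0.22 176.4 ] 22.15
now [ 0.6174 -0.0183  0.2239] [179.93   0.22 176.4 ] t22.1 F [-1.3  1.  -1.1] op 0.0876
shift [1.935 2.186 0.034] turn [-0.     0.003 -0.54 ] shift if turned first [-0.36   2.897  0.039]
```

```bash

python3 -m creep '[{"grip":0,"delta_pos":[0.3,0.33,0],"rotation":[0,0,0]},{"grip":0,"delta_pos":[0.6,0.67,0],"rotation":[0,0,0]},{"grip":0,"delta_pos":[0.85,0.96,0],"rotation":[0,0,0]}]' >/dev/null
python3 -m creep '[{"grip":0,"delta_pos":[0.3,0.33,0],"rotation":[0,0,0]},{"grip":0,"delta_pos":[0.6,0.67,0],"rotation":[0,0,0]},{"grip":0,"delta_pos":[0.85,0.96,0],"rotation":[0,0,0]}]' >/dev/null
python3 -m creep '[{"grip":0,"delta_pos":[0.24,0.27,0.03],"rotation":[0,0,-0.09]},{"grip":0,"delta_pos":[0.24,0.27,0.03],"rotation":[0,0,-0.18]},{"grip":0,"delta_pos":[0.24,0.27,0.03],"rotation":[0,0,-0.27]},{"grip":0,"delta_pos":[0.24,0.27,0.03],"rotation":[0,0,-0.36]},{"grip":0,"delta_pos":[0.24,0.27,0.03],"rotation":[0,0,-0.45]}]' >/dev/null
python3 -m creep '[{"grip":0,"delta_pos":[0,0,0],"rotation":[0,0,-0.09]},{"grip":0,"delta_pos":[0,0,0],"rotation":[0,0,-0.09]},{"grip":0,"delta_pos":[0,0,0],"rotation":[0,0,-0.09]}]' >/dev/null
python3 - <<'E'
from lid import *
s=snap('wrist','w7.png'); go(.438,.212,.068,-135)
try: lid(s)
except Exception as e: print(e)
t=snap('top','t7.png')
a=cv2.imread('pics/w7.png'); b=cv2.resize(cv2.imread('pics/t7.png')[120:260,120:330],None,fx=2,fy=2)
b=cv2.copyMakeBorder(b,0,384-b.shape[0],0,0,0); a=cv2.resize(a,(372,280)); a=cv2.copyMakeBorder(a,0,104,0,0,0); cv2.imwrite('pics/v7.png',np.hstack([a,b]))
E
```

```text
now [0.4365 0.2121 0.2183] [ 1.8000e+02 -4.0000e-02 -1.3523e+02] t23.6 F [-0.  -0.3 -0.5] op 0.0876
shift [-0.011 -0.011  1.503] turn [ 0.    -0.    -0.003] shift if turned first [-0.01  -0.011  1.503]
circ [434.3 217.1] 31.6 ell [434.8 216.5] [59.7 63.1] tongue [420.6 213.5] [31.8 16.6] axis -167.9 bycentre -165.1 inner end [436.2 216.8]
```

View pics/v7.png

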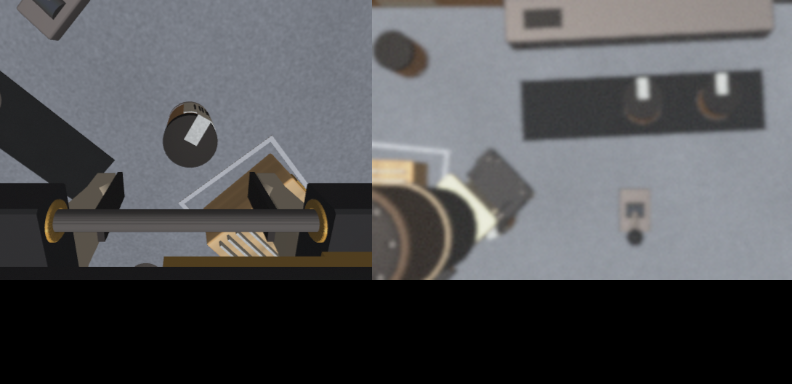

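C's lid is at (190,140) in the left panel, tongue up-right. The right panel shows both placed canisters with their tongues toward the scanner. Grasping C.

```bash

python3 -m creep '[{"grip":0,"delta_pos":[-0.022,0.044,0.4],"rotation":[0,0,0]},{"grip":0,"delta_pos":[-0.022,0.044,0.8],"rotation":[0,0,0]},{"grip":0,"delta_pos":[-0.022,0.044,1.0],"rotation":[0,0,0]}]' >/dev/null
python3 -m creep '[{"grip":0,"delta_pos":[0,0,0.3],"rotation":[0,0,0]},{"grip":0,"delta_pos":[0,0,0.49],"rotation":[0,0,0]},{"grip":1,"delta_pos":[0,0,0.49],"rotation":[0,0,0]},{"grip":1,"delta_pos":[0,0,0.49],"rotation":[0,0,0]},{"grip":1,"delta_pos":[0,0,0.49],"rotation":[0,0,0]}]' >/dev/null
python3 -m creep '[{"grip":1,"delta_pos":[0,0,0],"rotation":[0,0,0]},{"grip":1,"delta_pos":[0,0,0],"rotation":[0,0,0]},{"grip":1,"delta_pos":[0,0,0],"rotation":[0,0,0]}]'
python3 to.py .6108 .1014 .071 34.9
```

```text
clock: 24.75
tool_pos: [0.4357, 0.2175, 0.0709]
orientation: [180.0, 0.1, -135.0]
force: [-2.2, 0.5, 7.9]
opening: 0.0595
gripper_force: 30.0
now [0.4357 0.2175 0.0709] [ 1.80e+02  1.20e-01 -1.35e+02] t24.8 F [-2.2  0.5  7.9] op 0.0595
shift [-0.417 -2.059 -0.   ] turn [-0.002  0.    -1.888] shift if turned first [ 7.720e-01  1.954e+00 -1.000e-03]
```

```bash

python3 -m creep '[{"grip":1,"delta_pos":[0,0,-0.2],"rotation":[0,0,0]},{"grip":1,"delta_pos":[0,0,-0.5],"rotation":[0,0,0]},{"grip":1,"delta_pos":[0,0,-0.85],"rotation":[0,0,0]},{"grip":1,"delta_pos":[0,0,-1.0],"rotation":[0,0,0]}]' >/dev/null
python3 -m creep '[{"grip":1,"delta_pos":[-0.05,-0.25,-0.1],"rotation":[0,0,0]},{"grip":1,"delta_pos":[-0.12,-0.6,-0.1],"rotation":[0,0,0]},{"grip":1,"delta_pos":[-0.2,-1,-0.1],"rotation":[0,0,0]}]' >/dev/null
python3 -m creep '[{"grip":1,"delta_pos":[-0.07,-0.36,0],"rotation":[0,0,0]},{"grip":1,"delta_pos":[-0.14,-0.7,0],"rotation":[0,0,-0.09]},{"grip":1,"delta_pos":[-0.217,-1,0],"rotation":[0,0,-0.18]},{"grip":1,"delta_pos":[-0.217,-1,0],"rotation":[0,0,-0.27]},{"grip":1,"delta_pos":[-0.217,-1,0],"rotation":[0,0,-0.36]}]' >/dev/null
python3 -m creep '[{"grip":1,"delta_pos":[0,0,0],"rotation":[0,0,-0.09]},{"grip":1,"delta_pos":[0,0,0],"rotation":[0,0,-0.18]},{"grip":1,"delta_pos":[0,0,0],"rotation":[0,0,-0.27]},{"grip":1,"delta_pos":[0,0,0],"rotation":[0,0,-0.36]},{"grip":1,"delta_pos":[0,0,0],"rotation":[0,0,-0.45]}]' >/dev/null
python3 -m creep '[{"grip":1,"delta_pos":[0,0,0],"rotation":[0,0,-0.09]},{"grip":1,"delta_pos":[0,0,0],"rotation":[0,0,-0.18]},{"grip":1,"delta_pos":[0,0,0],"rotation":[0,0,-0.27]},{"grip":1,"delta_pos":[0,0,0],"rotation":[0,0,-0.36]},{"grip":1,"delta_pos":[0,0,0],"rotation":[0,0,-0.45]}]' >/dev/null
python3 -m creep '[{"grip":1,"delta_pos":[0,0,0],"rotation":[0,0,-0.09]},{"grip":1,"delta_pos":[0,0,0],"rotation":[0,0,-0.18]},{"grip":1,"delta_pos":[0,0,0],"rotation":[0,0,-0.27]},{"grip":1,"delta_pos":[0,0,0],"rotation":[0,0,-0.36]},{"grip":1,"delta_pos":[0,0,0],"rotation":[0,0,-0.45]}]' >/dev/null
python3 -m creep '[{"grip":1,"delta_pos":[0,0,0],"rotation":[0,0,-0.09]},{"grip":1,"delta_pos":[0,0,0],"rotation":[0,0,-0.18]},{"grip":1,"delta_pos":[0,0,0],"rotation":[0,0,-0.18]},{"grip":1,"delta_pos":[0,0,0],"rotation":[0,0,-0.18]}]' >/dev/null
python3 to.py .6108 .1014 .0715 35.1
```

```text
now [0.6057 0.1049 0.1795] [-1.7998e+02  3.0000e-02  3.4840e+01] t27.9 F [-0.1  0.1 -3. ] op 0.0593
shift [0.022 0.058 1.08 ] turn [-0.     0.    -0.003] shift if turned first [0.022 0.058 1.08 ]
```

```bash

python3 -m creep '[{"grip":1,"delta_pos":[0.022,0.058,0.3],"rotation":[0,0,-0.003]},{"grip":1,"delta_pos":[0.022,0.058,0.6],"rotation":[0,0,-0.003]},{"grip":1,"delta_pos":[0.022,0.058,0.85],"rotation":[0,0,-0.003]},{"grip":1,"delta_pos":[0.022,0.058,0.95],"rotation":[0,0,-0.003]},{"grip":1,"delta_pos":[0.022,0.058,1.0],"rotation":[0,0,-0.003]}]'  >/dev/null
python3 -m creep '[{"grip":1,"delta_pos":[0,0,0.06],"rotation":[0,0,0]},{"grip":1,"delta_pos":[0,0,0.08],"rotation":[0,0,0]},{"grip":0.7,"delta_pos":[0,0,0.08],"rotation":[0,0,0]},{"grip":0.3,"delta_pos":[0,0,0.08],"rotation":[0,0,0]},{"grip":0,"delta_pos":[0,0,0.08],"rotation":[0,0,0]}]'
python3 -m creep '[{"grip":0,"delta_pos":[0,0,0],"rotation":[0,0,0]},{"grip":0,"delta_pos":[0,0,-0.3],"rotation":[0,0,0]},{"grip":0,"delta_pos":[0,0,-0.6],"rotation":[0,0,0]},{"grip":0,"delta_pos":[0,0,-1.0],"rotation":[0,0,0]}]' >/dev/null
python3 -m creep '[{"grip":0,"delta_pos":[0,0,-0.3],"rotation":[0,0,0]},{"grip":0,"delta_pos":[0,0,-0.5],"rotation":[0,0,0]},{"grip":0,"delta_pos":[0,0,-0.5],"rotation":[0,0,0]}]' >/dev/null
python3 to.py .35 -.005 .22 180
```

```text
clock: 28.85
tool_pos: [0.612, 0.1018, 0.0729]
orientation: [180.0, -0.1, 35.4]
force: [0.1, -0.6, 0.6]
opening: 0.0648
gripper_force: 0.0
now [0.6129 0.102  0.2261] [179.89  -0.38  35.39] t29.6 F [ 0.7 -0.6  0.1] op 0.0878
shift [-2.764 -0.65   0.041] turn [ 0.006 -0.    -1.607] shift if turned first [ 2.629 -1.07   0.061]
```

```bash
python3 to.py .415 -.005 .23 -90
python3 -m creep '[{"grip":0,"delta_pos":[0,0,0],"rotation":[0,0,0.09]},{"grip":0,"delta_pos":[0,0,0],"rotation":[0,0,0.18]},{"grip":0,"delta_pos":[0,0,0],"rotation":[0,0,0.27]},{"grip":0,"delta_pos":[0,0,0],"rotation":[0,0,0.36]},{"grip":0,"delta_pos":[0,0,0],"rotation":[0,0,0.45]}]' >/dev/null
python3 -m creep '[{"grip":0,"delta_pos":[0,0,0],"rotation":[0,0,0.09]},{"grip":0,"delta_pos":[0,0,0],"rotation":[0,0,0.18]},{"grip":0,"delta_pos":[0,0,0],"rotation":[0,0,0.27]},{"grip":0,"delta_pos":[0,0,0],"rotation":[0,0,0.36]},{"grip":0,"delta_pos":[0,0,0],"rotation":[0,0,0.45]}]' >/dev/null
python3 -m creep '[{"grip":0,"delta_pos":[0,0,0],"rotation":[0,0,0.09]},{"grip":0,"delta_pos":[0,0,0],"rotation":[0,0,0.18]},{"grip":0,"delta_pos":[0,0,0],"rotation":[0,0,0.27]},{"grip":0,"delta_pos":[0,0,0],"rotation":[0,0,0.36]},{"grip":0,"delta_pos":[0,0,0],"rotation":[0,0,0.45]}]' >/dev/null
python3 -m creep '[{"grip":0,"delta_pos":[0,0,0],"rotation":[0,0,0.044]},{"grip":0,"delta_pos":[0,0,0],"rotation":[0,0,0.044]},{"grip":0,"delta_pos":[0,0,0],"rotation":[0,0,0.044]}]' >/dev/null
python3 to.py .415 -.005 .24 -90
```

```text
now [0.6129 0.102  0.2261] [179.89  -0.38  35.39] t29.6 F [ 0.7 -0.6  0.1] op 0.0878
shift [-2.233 -0.274 -0.055] turn [-0.004 -0.004  1.393] shift if turned first [ 1.07   1.979 -0.039]
now [0.611  0.1014 0.2215] [ 1.7998e+02 -1.0000e-02 -8.9960e+01] t31.4 F [-0.5 -0.2 -1.2] op 0.0874
shift [ 1.063  1.961 -0.184] turn [ 0. -0.  0.] shift if turned first [ 1.064  1.96  -0.185]
```

```bash

python3 -m creep '[{"grip":0,"delta_pos":[0.17,0.32,-0.05],"rotation":[0,0,0]},{"grip":0,"delta_pos":[0.35,0.66,-0.1],"rotation":[0,0,0]},{"grip":0,"delta_pos":[0.53,0.98,-0.18],"rotation":[0,0,0]}]' >/dev/null
python3 -m creep '[{"grip":0,"delta_pos":[0.17,0.32,0],"rotation":[0,0,0]},{"grip":0,"delta_pos":[0.35,0.66,0],"rotation":[0,0,0]},{"grip":0,"delta_pos":[0.53,0.98,0],"rotation":[0,0,0]},{"grip":0,"delta_pos":[0.53,0.98,0],"rotation":[0,0,0]}]' >/dev/null
python3 - <<'E'
from lid import *
go(.415,-.005,.095,-90)
w=snap('wrist','w8.png'); t=snap('top','t8.png'); sd=snap('side','s8.png')
im=t['color'].astype(int)
for c in comps(t,im.min(2)>125,190,150,325,185,12):
    P=np.array([ray(t,p,.09)[:2]*1000 for p in c[:,0]],np.float32); r=cv2.minAreaRect(P); print(np.round(r[0],1),np.round(r[1],1),round(r[2],1))
    # side view: project
b=cv2.resize(cv2.imread('pics/t8.png')[100:260,110:400],(400,221)); a=cv2.resize(cv2.imread('pics/s8.png')[120:360,130:400],(400,356)); w=cv2.resize(cv2.imread('pics/w8.png'),(400,300))
L=np.vstack([b,w]); a=cv2.copyMakeBorder(a,0,L.shape[0]-a.shape[0],0,0,0); cv2.imwrite('pics/v8.png',np.hstack([L,a]))
E
```

```text
now [ 0.4115 -0.0059  0.24  ] [-1.7998e+02  6.0000e-02 -9.0030e+01] t32.0 F [ 0.7 -0.1  0.6] op 0.0875
shift [-0.007 -0.034  1.45 ] turn [-0.     0.001 -0.   ] shift if turned first [-0.009 -0.035  1.45 ]
[627.1 102.9] [34.7 19.8] 8.2
[633. -18.] [18.3 33.7] 89.9
[622.3 -23.9] [409.  104.1] 89.9
```

View pics/v8.png

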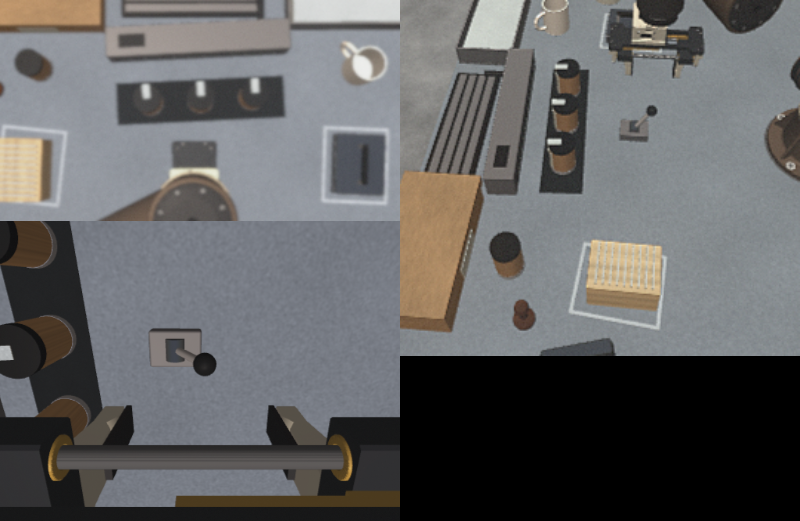

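All three stand on the strip with tongues toward the scanner. I'll take one closer look for heading before the reading, because the top view is coarse.

```bash

python3 -m creep '[{"grip":0,"delta_pos":[0.04,-0.32,0],"rotation":[0,0,0.09]},{"grip":0,"delta_pos":[0.08,-0.66,0],"rotation":[0,0,0.18]},{"grip":0,"delta_pos":[0.12,-1,0],"rotation":[0,0,0.27]},{"grip":0,"delta_pos":[0.12,-1,0],"rotation":[0,0,0.36]},{"grip":0,"delta_pos":[0.12,-1,0],"rotation":[0,0,0.45]}]' >/dev/null
python3 -m creep '[{"grip":0,"delta_pos":[0,0,0],"rotation":[0,0,0.09]},{"grip":0,"delta_pos":[0,0,0],"rotation":[0,0,0.18]},{"grip":0,"delta_pos":[0,0,0],"rotation":[0,0,0.27]},{"grip":0,"delta_pos":[0,0,0],"rotation":[0,0,0.36]},{"grip":0,"delta_pos":[0,0,0],"rotation":[0,0,0.45]}]' >/dev/null
python3 -m creep '[{"grip":0,"delta_pos":[-0.4,0,0],"rotation":[0,0,0.09]},{"grip":0,"delta_pos":[-0.6,0,0],"rotation":[0,0,0.1]},{"grip":0,"delta_pos":[-0.6,0,0],"rotation":[0,0,0.1]},{"grip":0,"delta_pos":[-0.6,0,0],"rotation":[0,0,0.1]}]'
python3 - <<'E'
from lid import *
s=snap('wrist','w9.png'); im=s['color'].astype(int); sat=im.max(2)-im.min(2)
for c in comps(s,(im.min(2)>160)&(sat<25),40,60,490,250,100):
    P=np.array([ray(s,p,.09)[:2]*1000 for p in c[:,0]],np.float32); r=cv2.minAreaRect(P); print(c[:,0].mean(0).round(),np.round(r[0],1),np.round(r[1],1),round(r[2],1))
E
```

```text
clock: 33.6
tool_pos: [0.5747, -0.0068, 0.2384]
orientation: [-180.0, -0.1, 180.0]
force: [-0.2, 0.4, -0.8]
opening: 0.0876
gripper_force: 0.0
[432. 246.] [631.6 151.1] [39.3 12. ] 90.0
[111. 242.] [ 630.7 -139.8] [14.3 16.1] 3.4
[244. 239.] [627.  -18.5] [16.3 20.9] 90.0
[429. 233.] [623.4 148.2] [22.1 43.6] 2.8
[379. 232.] [623.7 102.1] [25.6 15.2] 6.5
[434. 211.] [600.6 148.5] [20.1 23.5] 68.5
[ 57. 210.] [ 599.9 -181.3] [33.  82.8] 79.1
[432. 179.] [571.9 145.9] [27.  18.5] 2.4
[ 54. 156.] [ 549.9 -175.6] [11.8 22.9] 14.3
[299. 143.] [538.8  28.8] [15.1 11.4] 84.2
[390. 133.] [531.4 102.5] [21.2 12.2] 17.3
[314. 130.] [529.5  38.8] [51.7 24.1] 59.3
[481.  77.] [487.5 169. ] [12.2 11.1] 16.1
[259.  77.] [488.3  -3.3] [11.9 18.5] 3.8
[177. 101.] [512.8 -65.1] [169.7  74.5] 89.9
```

View pics/w9.png

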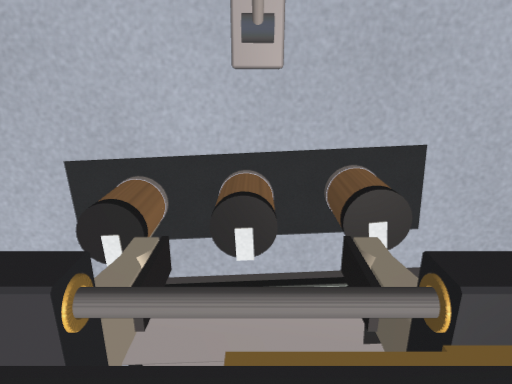

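The tongues are around rows 225-260 and partly hidden by the fingers, so I'll shift forward 50 mm and re-measure.

```bash

python3 -m creep '[{"grip":0,"delta_pos":[-0.35,0,0],"rotation":[0,0,0]},{"grip":0,"delta_pos":[-0.6,-0.1,-0.1],"rotation":[0,0,0]},{"grip":0,"delta_pos":[-0.6,-0.1,-0.1],"rotation":[0,0,0]}]' >/dev/null
python3 - <<'E'
from lid import *
for k in range(2):
  s=snap('wrist'); im=s['color'].astype(int); sat=im.max(2)-im.min(2)
  for c in comps(s,(im.min(2)>185)&(sat<25),60,130,450,262,100):
    P=np.array([ray(s,p,.09)[:2]*1000 for p in c[:,0]],np.float32); r=cv2.minAreaRect(P)
    if 14<min(r[1])<20: print(c[:,0].mean(0).round(),np.round(r[0],1),np.round(r[1],1),round(r[2],1), 'line',cv2.fitLine(P,cv2.DIST_L2,0,.01,.01)[:2,0])
go(.412,-.005,.24,-90)
E
```

```text
[121. 182.] [ 639.5 -139.2] [32.3 16.2] 2.3 line [0.999096   0.04251115]
[256. 174.] [632.6 -18.3] [32.4 16.3] 2.5 line [0.99878466 0.04928724]
[121. 184.] [ 639.6 -139.4] [32.5 16.5] 2.5 line [0.99917305 0.0406604 ]
[256. 176.] [632.5 -18. ] [32.4 17.1] 1.4 line [0.99897933 0.04517021]
[393. 174.] [629.6 103.1] [39.  17.6] 10.3 line [0.9944004  0.10567845]
now [ 0.6339 -0.0173  0.2494] [ 1.7999e+02 -4.0000e-02  1.7989e+02] t34.0 F [-1.   0.6 -1.2] op 0.0876
shift [2.219 0.119 0.095] turn [ 0.    -0.    -1.001] shift if turned first [-0.123  2.219  0.094]
```

```bash

python3 -m creep '[{"grip":0,"delta_pos":[0.05,0.4,0],"rotation":[0,0,0]},{"grip":0,"delta_pos":[0.1,0.8,0.1],"rotation":[0,0,0]},{"grip":0,"delta_pos":[0.1,1,0.1],"rotation":[0,0,0]},{"grip":0,"delta_pos":[0.1,1,0.1],"rotation":[0,0,0]}]' >/dev/null
python3 - <<'E'
from lid import *
for k in range(2):
  s=snap('wrist','w10.png'); im=s['color'].astype(int); sat=im.max(2)-im.min(2)
  for th in (165,185,200):
   for c in comps(s,(im.min(2)>th)&(sat<25),180,100,340,262,100):
    P=np.array([ray(s,p,.09)[:2]*1000 for p in c[:,0]],np.float32); r=cv2.minAreaRect(P)
    print(th,c[:,0].mean(0).round(),np.round(r[0],1),np.round(r[1],1),round(r[2],1))
a=cv2.imread('pics/w10.png')[100:264,160:360]; cv2.imwrite('pics/v10.png',cv2.resize(a,None,fx=3,fy=3))
E
```

```text
165 [276. 187.] [627.  102.3] [32.6 16.8] 5.4
185 [276. 187.] [627.  101.8] [32.1 16. ] 5.8
200 [276. 187.] [626.9 102. ] [31.7 15.5] 5.8
165 [277. 188.] [628.1 101.9] [35.3 18.6] 10.1
185 [277. 186.] [627.  102.2] [32.1 16.1] 6.1
200 [277. 186.] [626.9 102. ] [31.8 15.6] 5.8
```

View pics/v10.png

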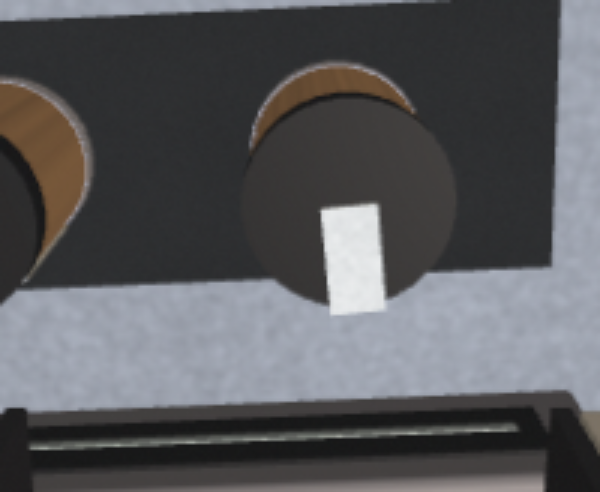

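C's tongue reads 5.8° against the reader's 2.6°, so I'll regrip it and turn it 3.2°.

```bash
python3 to.py .6110 .1005 .071 180
```

```text
now [0.6234 0.0833 0.24  ] [ 180.   -0. -180.] t34.5 F [ 0.8 -1.   1.3] op 0.0877
shift [0.124 0.172 1.69 ] turn [ 0. -0.  0.] shift if turned first [0.124 0.172 1.69 ]
```

```bash

python3 -m creep '[{"grip":0,"delta_pos":[0.124,0.172,0.2],"rotation":[0,0,0]},{"grip":0,"delta_pos":[0.124,0.172,0.6],"rotation":[0,0,0]},{"grip":0,"delta_pos":[0.124,0.172,0.9],"rotation":[0,0,0]}]' >/dev/null
python3 -m creep '[{"grip":0,"delta_pos":[0,0,0.4],"rotation":[0,0,0]},{"grip":0,"delta_pos":[0,0,0.78],"rotation":[0,0,0]},{"grip":1,"delta_pos":[0,0,0.78],"rotation":[0,0,0]},{"grip":1,"delta_pos":[0,0,0.78],"rotation":[0,0,0]},{"grip":1,"delta_pos":[0,0,0.78],"rotation":[0,0,0]}]' >/dev/null
python3 -m creep '[{"grip":1,"delta_pos":[0,0,0],"rotation":[0,0,0]},{"grip":1,"delta_pos":[0,0,0],"rotation":[0,0,0]},{"grip":1,"delta_pos":[0,0,0],"rotation":[0,0,0]},{"grip":1,"delta_pos":[0,0,0],"rotation":[0,0,0.02]},{"grip":1,"delta_pos":[0,0,0],"rotation":[0,0,0.036]}]'
python3 -m creep '[{"grip":1,"delta_pos":[0,0,0],"rotation":[0,0,0]},{"grip":0.7,"delta_pos":[0,0,0],"rotation":[0,0,0]},{"grip":0.3,"delta_pos":[0,0,0],"rotation":[0,0,0]},{"grip":0,"delta_pos":[0,0,0],"rotation":[0,0,0]},{"grip":0,"delta_pos":[0,0,0],"rotation":[0,0,0]}]'
python3 -m creep '[{"grip":0,"delta_pos":[0,0,-0.3],"rotation":[0,0,0]},{"grip":0,"delta_pos":[0,0,-0.6],"rotation":[0,0,0]},{"grip":0,"delta_pos":[0,0,-1.0],"rotation":[0,0,0]}]' >/dev/null
python3 -m creep '[{"grip":0,"delta_pos":[-0.1,-0.1,-0.4],"rotation":[0,0,0]},{"grip":0,"delta_pos":[-0.1,-0.2,-0.7],"rotation":[0,0,0]},{"grip":0,"delta_pos":[-0.1,-0.2,-0.7],"rotation":[0,0,0]}]' >/dev/null
python3 - <<'E'
from lid import *
for k in range(2):
  s=snap('wrist'); im=s['color'].astype(int); sat=im.max(2)-im.min(2)
  for c in comps(s,(im.min(2)>195)&(sat<25),60,100,450,262,100):
    P=np.array([ray(s,p,.09)[:2]*1000 for p in c[:,0]],np.float32); r=cv2.minAreaRect(P)
    if 13<min(r[1])<20: print(c[:,0].mean(0).round(),np.round(r[0],1),np.round(r[1],1),round(r[2],1))
go(.412,-.005,.24,-90)
E
```

```text
clock: 35.85
tool_pos: [0.6139, 0.1004, 0.0741]
orientation: [179.9, 0.2, 176.7]
force: [1.4, -2.2, 4.8]
opening: 0.0596
gripper_force: 30.0
clock: 36.35
tool_pos: [0.6118, 0.1001, 0.0719]
orientation: [180.0, -0.0, 176.7]
force: [-0.3, -0.4, -0.7]
opening: 0.0723
gripper_force: 0.0
[147. 195.] [632.4 -18.9] [31.8 15.9] 2.1
[281. 182.] [627.7 100.7] [32.1 15.6] 3.4
[147. 198.] [632.4 -18.9] [31.9 15.8] 2.2
[281. 185.] [627.7 100.7] [32.1 15.6] 3.1
now [0.6207 0.0795 0.2422] [1.7994e+02 5.0000e-02 1.7663e+02] t37.0 F [-0.3 -0.8 -0.3] op 0.0875
shift [ 2.034 -0.966  0.02 ] turn [ 0.000e+00  1.000e-03 -1.037e+00] shift if turned first [0.845 2.087 0.022]
```

```bash

python3 -m creep '[{"grip":0,"delta_pos":[0.34,-0.16,0],"rotation":[0,0,0]},{"grip":0,"delta_pos":[0.68,-0.32,0],"rotation":[0,0,0]},{"grip":0,"delta_pos":[1,-0.48,0],"rotation":[0,0,0]}]' >/dev/null
python3 -m creep '[{"grip":0,"delta_pos":[0.34,-0.16,0],"rotation":[0,0,0]},{"grip":0,"delta_pos":[0.68,-0.32,0],"rotation":[0,0,-0.09]},{"grip":0,"delta_pos":[1,-0.48,0],"rotation":[0,0,-0.18]},{"grip":0,"delta_pos":[1,-0.48,0],"rotation":[0,0,-0.27]},{"grip":0,"delta_pos":[1,-0.48,0],"rotation":[0,0,-0.36]}]' >/dev/null
python3 -m creep '[{"grip":0,"delta_pos":[0,0,0],"rotation":[0,0,-0.09]},{"grip":0,"delta_pos":[0,0,0],"rotation":[0,0,-0.18]},{"grip":0,"delta_pos":[0,0,0],"rotation":[0,0,-0.27]},{"grip":0,"delta_pos":[0,0,0],"rotation":[0,0,-0.36]},{"grip":0,"delta_pos":[0,0,0],"rotation":[0,0,-0.45]}]' >/dev/null
python3 -m creep '[{"grip":0,"delta_pos":[0,0,0],"rotation":[0,0,-0.09]},{"grip":0,"delta_pos":[0,0,0],"rotation":[0,0,-0.18]},{"grip":0,"delta_pos":[0,0,0],"rotation":[0,0,-0.227]},{"grip":0,"delta_pos":[0,0,0],"rotation":[0,0,-0.227]}]' >/dev/null
python3 - <<'E'
from lid import *
s=snap('wrist'); im=s['color'].astype(int)
for c in comps(s,im.max(2)<45,160,100,340,240,80):
    (u,v),r=cv2.minEnclosingCircle(c); print(u,v,r,ray(s,(u,v),.092)*1000)
go(.412,-.005,.095,-90)
E
```

```text
264.975341796875 181.67041015625 14.62796688079834 [406.1779674   -6.14978267  92.        ]
now [ 0.415  -0.0047  0.2407] [ 1.7988e+02 -4.0000e-02 -9.0100e+01] t38.8 F [ 0.7  0.1 -0.3] op 0.0872
shift [0.002 0.027 1.457] turn [ 0.001 -0.    -0.001] shift if turned first [0.003 0.03  1.457]
```

```bash

python3 -m creep '[{"grip":0,"delta_pos":[0.013,0.02,0.4],"rotation":[0,0,0]},{"grip":0,"delta_pos":[0.013,0.02,0.8],"rotation":[0,0,0]},{"grip":0,"delta_pos":[0.013,0.02,1],"rotation":[0,0,0]}]' >/dev/null
python3 -m creep '[{"grip":0,"delta_pos":[0,0,0.25],"rotation":[0,0,0]},{"grip":0,"delta_pos":[0,0,0.45],"rotation":[0,0,0]},{"grip":0.6,"delta_pos":[0,0,0.45],"rotation":[0,0,0]},{"grip":0.6,"delta_pos":[0,0,0.45],"rotation":[0,0,0]},{"grip":0.6,"delta_pos":[0,0,0.45],"rotation":[0,0,0]}]' >/dev/null
python3 -m creep '[{"grip":0.6,"delta_pos":[0,0,0],"rotation":[0,0,0]},{"grip":0.6,"delta_pos":[0,0,0],"rotation":[0,0,0]},{"grip":0.6,"delta_pos":[0,0,0],"rotation":[0,0,0]},{"grip":0.6,"delta_pos":[0,0,0],"rotation":[0,0,0]}]'
python3 - <<'E'
from plant import ctrl
E
python3 to.py .487 -.006 .095 -90
```

```text
clock: 40.0
tool_pos: [0.4135, -0.006, 0.097]
orientation: [-180.0, 0.0, -90.0]
force: [-2.5, -0.3, 2.3]
opening: 0.0378
gripper_force: 1.2
now [ 0.4135 -0.006   0.097 ] [-1.7999e+02  1.0000e-02 -9.0010e+01] t40.0 F [-2.5 -0.3  2.3] op 0.0378
shift [-0.    -0.735  0.02 ] turn [-0.  0. -0.] shift if turned first [ 0.    -0.735  0.02 ]
```

```bash
cat > chk.py <<'E'
from lid import *
t=snap('top'); im=t['color'].astype(int)
for c in comps(t,im.min(2)>140,190,150,325,185,12):
    P=np.array([ray(t,p,.09)[:2]*1000 for p in c[:,0]],np.float32); r=cv2.minAreaRect(P); print('tongue',np.round(r[0],1),np.round(r[1],1),round(r[2],1))
o=ctrl.get_obs(); print(o['tool_pos'].round(4),o['force'].round(1),o['clock'])
E
python3 chk.py
python3 -m creep '[{"grip":0.6,"delta_pos":[0,-0.1,0],"rotation":[0,0,0]},{"grip":0.6,"delta_pos":[0,-0.2,0],"rotation":[0,0,0]},{"grip":0.6,"delta_pos":[0,-0.3,0],"rotation":[0,0,0]},{"grip":0.6,"delta_pos":[0,-0.4,0],"rotation":[0,0,0]},{"grip":0.6,"delta_pos":[0,-0.5,0],"rotation":[0,0,0]}]'
python3 -m creep '[{"grip":0.6,"delta_pos":[0,-0.07,0],"rotation":[0,0,0]},{"grip":0.6,"delta_pos":[0,-0.14,0],"rotation":[0,0,0]},{"grip":0.6,"delta_pos":[0,-0.2,0],"rotation":[0,0,0]},{"grip":0.6,"delta_pos":[0,-0.2,0],"rotation":[0,0,0]}]'
python3 chk.py
```

```text
tongue [628.7 102.4] [30.7 15.2] 0.1
tongue [631.7 -17.9] [31.6 16.4] 7.9
tongue [ 640.4 -138.4] [15.2 30.7] 89.6
tongue [622.3 -23.9] [409.  104.1] 89.9
[ 0.4132 -0.0061  0.0968] [-2.2  0.1  1.6] 40.05
clock: 40.55
tool_pos: [0.4647, -0.006, 0.0966]
orientation: [180.0, -0.0, -90.0]
force: [-1.1, -0.2, 0.5]
opening: 0.0351
gripper_force: 0.4
clock: 40.95
tool_pos: [0.4845, -0.0059, 0.0967]
orientation: [-180.0, -0.0, -90.0]
force: [-1.1, -0.2, 0.6]
opening: 0.0348
gripper_force: 0.0
tongue [628.7 100.9] [30.7 18.3] 0.1
tongue [632.7 -17.5] [33.7 17.5] 9.3
tongue [ 640.4 -138.4] [15.2 30.7] 89.6
tongue [622.3 -23.9] [409.  104.1] 89.9
[ 0.4841 -0.0059  0.0968] [ 0.9 -0.7 -0.1] 41.0
```

```bash

python3 -m creep '[{"grip":0.6,"delta_pos":[0,-0.03,0],"rotation":[0,0,0]},{"grip":0.6,"delta_pos":[0,-0.05,0],"rotation":[0,0,0]},{"grip":0.6,"delta_pos":[0,-0.05,0],"rotation":[0,0,0]},{"grip":0.6,"delta_pos":[0,-0.05,0],"rotation":[0,0,0]}]'
python3 - <<'E'
from lid import *
s=snap('side','s11.png'); a=cv2.imread('pics/s11.png')[150:260,200:330]; cv2.imwrite('pics/v11.png',cv2.resize(a,None,fx=5,fy=5))
E
```

```text
clock: 41.4
tool_pos: [0.4869, -0.0062, 0.0964]
orientation: [179.8, -0.0, -90.0]
force: [-5.2, 1.6, 2.5]
opening: 0.0352
gripper_force: 3.0
```

View pics/v11.png

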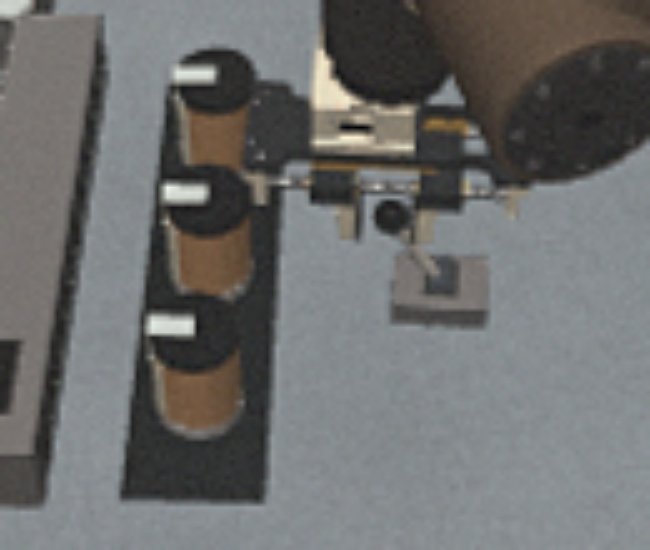

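The lever is at its far stop (ball at (390,215), leaning toward the scanner) and all three canisters are standing. Bringing it back.

```bash

python3 -m creep '[{"grip":0.6,"delta_pos":[0,0.1,0],"rotation":[0,0,0]},{"grip":0.6,"delta_pos":[0,0.22,0],"rotation":[0,0,0]},{"grip":0.6,"delta_pos":[0,0.35,0],"rotation":[0,0,0]},{"grip":0.6,"delta_pos":[0,0.48,0],"rotation":[0,0,0]},{"grip":0.6,"delta_pos":[0,0.6,0],"rotation":[0,0,0]}]'
python3 -m creep '[{"grip":0.6,"delta_pos":[0,0.1,0],"rotation":[0,0,0]},{"grip":0.6,"delta_pos":[0,0.18,0],"rotation":[0,0,0]},{"grip":0.6,"delta_pos":[0,0.26,0],"rotation":[0,0,0]},{"grip":0.6,"delta_pos":[0,0.28,0],"rotation":[0,0,0]},{"grip":0.6,"delta_pos":[0,0.28,0],"rotation":[0,0,0]}]'
```

```text
clock: 41.95
tool_pos: [0.4272, -0.0061, 0.0969]
orientation: [-180.0, 0.0, -90.0]
force: [0.7, 0.6, 0.4]
opening: 0.0352
gripper_force: 0.5
clock: 42.45
tool_pos: [0.4024, -0.0053, 0.0977]
orientation: [-179.8, 0.1, -89.9]
force: [6.0, -1.8, 0.1]
opening: 0.0354
gripper_force: 2.6
```

```bash

python3 -m creep '[{"grip":0.4,"delta_pos":[0,-0.06,0],"rotation":[0,0,0]},{"grip":0.2,"delta_pos":[0,-0.06,0],"rotation":[0,0,0]},{"grip":0.2,"delta_pos":[0,-0.06,0],"rotation":[0,0,0]},{"grip":0.2,"delta_pos":[0,-0.06,-0.4],"rotation":[0,0,0]},{"grip":0.2,"delta_pos":[0,-0.06,-0.8],"rotation":[0,0,0]}]' >/dev/null
python3 -m creep '[{"grip":0,"delta_pos":[0,0,-0.4],"rotation":[0,0,0]},{"grip":0,"delta_pos":[0,0,-0.7],"rotation":[0,0,0]},{"grip":0,"delta_pos":[0,0,-0.7],"rotation":[0,0,0]}]' 
python3 chk.py
python3 - <<'E'
from lid import *
s=snap('wrist'); im=s['color'].astype(int)
for c in comps(s,im.max(2)<45,160,100,340,240,80):
    (u,v),r=cv2.minEnclosingCircle(c); print(u,v,r,ray(s,(u,v),.092)*1000)
t=snap('top'); im=t['color'].astype(int); rect(t,comps(t,im.max(2)<72,355,195,385,245),.072,'handle')
E
```

```text
clock: 43.25
tool_pos: [0.4083, -0.0055, 0.2506]
orientation: [-179.6, 0.1, -90.0]
force: [0.5, -0.7, -0.6]
opening: 0.0859
gripper_force: 0.0
tongue [628.3 101.9] [31.6 17.7] 8.2
tongue [631.8 -18.7] [31.7 17.5] 9.3
tongue [ 640.4 -138.4] [15.2 30.7] 89.6
tongue [622.3 -23.9] [409.  104.1] 89.9
[ 0.4072 -0.0057  0.2483] [ 0.1  1.  -0.8] 43.3
257.15167236328125 179.81460571289062 14.214799880981445 [406.04244504  -6.14715297  92.        ]
handle [ 463.2 -382.2] [15.4 86.1] 89.13
```

```bash
python3 -c "
from plant import ctrl; print(ctrl.close_job())"
```

```text
the job is handed in; nothing more can be done
None
```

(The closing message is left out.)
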